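# Sweep stone chips off the trimming board

### The arm

A 7-joint arm with a two-finger parallel gripper is mounted at the origin on the work surface. World frame = base frame: x ahead of the robot, y to its left, z up, the work surface at z = 0. Lengths are in m, angles in rad, forces in N, time in s.
With the tool pointing down it reaches from about 0.4 to 0.85 m from the base axis. Payload 10.4 kg.
Tool frame: the origin (TCP) lies at the very end of the fingers, on their centre line; the grasp point (between the pads) lies 19 mm behind it; z points along the fingers, y is the direction in which the jaws open and shut (so a half turn about z gives the same grasp; the last joint's range is limited). The gripper opens to 87 mm and grips with 3 to 60 N. Pads are 19 mm wide; open, the fingers measure 117 mm over their backs; the gripper's body (75 mm by 190 mm) begins 51 mm behind the grasp point.
Start: joints at [1.211, 0.332, -0.065, 1.46, 0.022, 1.35, -0.088], TCP at [0.207, -0.59, 0.192] pointing down, gripper open.
Joint ranges: [-2.6, 2.6], [-0.5, 2.12], [-1.47, 1.34], [0.16, 2.42], [-1.27, 4.41], [0.06, 2.06], [-2.6, 2.6]. Speed limits (rad/s): [2.22, 2.22, 2.79, 2.79, 3.14, 3.14, 3.14].

### API

Orientations are given as a unit quaternion [x, y, z, w].
In Python, from bench import read_state, camera, close_job gives the robot as it stands.
- The arm moves only by the shell command python3 -m inch 'ROWS' [OPENING] [FORCE]. ROWS is JSON, a list of rows, each a list of 6 numbers: the shift along the tool's x, y, z as a fraction of full scale, then the turn, a rotation vector about the tool's x, y, z as a fraction of full scale. In form: [[tx, ty, tz, ax, ay, az], ...]. A call has 1 to 5 rows; each row shifts and turns the commanded pose from where the row before left it, along the tool's axes as they then stand; what a row does not reach is not made up. Full scale, the value 1, is 0.04 m for a shift and 120 degrees for a turn. A row lasts 1/8 s, in which the tool goes at most 62.5 mm and 10.7 degrees, less where a joint would pass 70% of its speed; a pose out of reach is approached as far as the arm can. A call with a number of a shift or a turn outside -1 to 1 is refused whole. A call with a gripper value outside its range is refused whole. OPENING is the opening, from -1 (shut) to 1 (fully open), so that 0 is half open, set as the call begins (- or left out, the last holds). The fingers move at their own pace and stop on an object; FORCE is the grip in N (left out, the last holds). Time passes only in rows, so rows that do not move let the fingers close. It gives the time, the measured TCP pose, the force and the opening at its end, in the units of the state.
- read_state(): the state, without advancing time (a new reading comes with each control period).
- camera(name): name is "scene" or "side" or "wrist"; returns a dict with "img" (400x640x3 uint8, red, green, blue), "depth" (400x640 float32, m along the optical axis (not along the pixel's ray), 0 where there is no reading), "fx", "fy", "cx", "cy" (pixels), "position" and "orientation" of the camera in the world; the wrist camera has in their place "tool_from_camera" (4x4, takes a point from camera to tool coordinates, whose origin is the TCP and whose axes are the flange's). Camera axes: x right, y down, z forward; pixel columns grow to the right and rows downward; lengths in m; the calibration is good to about 2 mm. A picture is of the moment at which its call begins: read the wrist's pose just before it.
- close_job(): hands the job in, once; it reports no verdict.
The state is a dict: "time": time; "joint_positions": joint angles; "joint_vel": joint speeds; "joint_torque": joint torques, N m; "ee_pos": TCP position; "eef_rot": TCP orientation; "ft_force": force on the tool from outside, world axes, zero at the start; "torque": the same for the moment, N m; "width": finger opening in m.
Only numpy, scipy, OpenCV 4.12 (cv2) and the standard library are available. Lean on these libraries where they do the work, as an engineer would, in place of code of your own. Each camera call takes 0.05 s, during which the arm holds its last target.

### The job

Clear the trimming board: with the held scraper block, sweep all the loose stone chips off the board's open edge into the catch tray, never touching chips with the gripper or arm. Then stand the scraper back upright on its rubber pad and let go of it. Leave the jar, the bowl and the plaster cast where they are.

Things in the scene. Friction and masses are not known exactly. Their poses are not given: they have to be found in the camera images.
- board_top (a point): Dark steel trimming board, fixed to the bench, 180 mm (its x) by 200 mm (its y), top 30 mm above the bench; this point is the centre of its top face. Aluminium rims 5 mm thick and 10 mm above the top run along both x sides (clear width 170 mm between them) and along the -y end (inner face at y = -95 mm). The +y end (y = +100 mm) is open: chips go off there into the tray.
- tray_floor (a point): Open aluminium catch tray fixed against the board's open +y end, with axes parallel to the board's; this point is the centre of its inner floor, 146 mm beyond the board centre along board +y and 4 mm above the bench. Inside 172 mm (x) by 91 mm (y); its walls are 4 mm thick and their tops are 24 mm above the bench, 6 mm lower than the board's top, so the scraper can pass over them.
- chip1_c (a point): Loose off-white stone chip, five- or six-sided low lump about 24 mm across and 11 to 13 mm high, 12 g, lying on the board; this point is 6 mm above its underside at its middle. At the start all chips lie at least 40 mm from the board's -y rim.
- chip2_c (a point): Loose off-white stone chip, five- or six-sided low lump about 24 mm across and 11 to 13 mm high, 12 g, lying on the board; this point is 6 mm above its underside at its middle. At the start all chips lie at least 40 mm from the board's -y rim.
- chip3_c (a point): Loose off-white stone chip, five- or six-sided low lump about 24 mm across and 11 to 13 mm high, 12 g, lying on the board; this point is 6 mm above its underside at its middle. At the start all chips lie at least 40 mm from the board's -y rim.
- chip4_c (a point): Loose off-white stone chip, five- or six-sided low lump about 24 mm across and 11 to 13 mm high, 12 g, lying on the board; this point is 6 mm above its underside at its middle. At the start all chips lie at least 40 mm from the board's -y rim.
- chip5_c (a point): Loose off-white stone chip, five- or six-sided low lump about 24 mm across and 11 to 13 mm high, 12 g, lying on the board; this point is 6 mm above its underside at its middle. At the start all chips lie at least 40 mm from the board's -y rim.
- scraper_grip (a point): Scraper block, about 0.16 kg, standing upright on its blade on the pad at the start: white plastic blade below, 110 mm long (x) by 20 mm thick (y) by 28 mm high, and on it a wooden handle 80 mm long (x), 28 mm thick (y), 34 mm high; 62 mm high in all. This point is the middle of the handle, 45 mm above the blade's lower edge and 17 mm below the handle's top; z points up. Grip the handle from above across its 28 mm thickness (y); sweep with the long face of the blade.
- pad: Black rubber pad, fixed to the bench, 180 mm (x) by 110 mm (y), 4 mm thick, to the robot's left or right of the board; origin at the centre of its underside.
- jar: Bystander: amber glass jar with a white cap, 56 mm across, 75 mm high, on the other side of the board from the pad; origin at the centre of its underside.
- bowl: Bystander: green plastic bowl, 90 mm across, 50 mm high, beyond the board; origin at the centre of its underside.
- cast: Bystander: round plaster cast with a row of teeth, 64 mm across, 26 mm high, beyond the board; origin at the centre of its underside.

How it is judged:
On the way, in this order (a step that is already met when the one before it is completed fails the run):
1. the scraper has been brought over the board (x of scraper_grip in the frame of board_top between -0.09 and 0.09 m and y of scraper_grip in the frame of board_top between -0.11 and 0.11 m), for 0.1 s.
2. all five chips are in the catch tray (x of chip1_c in the frame of tray_floor between -0.088 and 0.088 m and y of chip1_c in the frame of tray_floor between -0.047 and 0.047 m and z of each of chip1_c, chip2_c, chip3_c, chip4_c, chip5_c in the frame of tray_floor below 0.024 m and x of chip2_c in the frame of tray_floor between -0.088 and 0.088 m and y of chip2_c in the frame of tray_floor between -0.047 and 0.047 m and x of chip3_c in the frame of tray_floor between -0.088 and 0.088 m and y of chip3_c in the frame of tray_floor between -0.047 and 0.047 m and x of chip4_c in the frame of tray_floor between -0.088 and 0.088 m and y of chip4_c in the frame of tray_floor between -0.047 and 0.047 m and x of chip5_c in the frame of tray_floor between -0.088 and 0.088 m and y of chip5_c in the frame of tray_floor between -0.047 and 0.047 m), for 0.2 s.
At the end, for the whole second after the job is handed in: All five chips lie inside the catch tray (their middles within its walls and less than 24 mm above its floor), and the scraper stands upright on its blade (within 0.12 rad) with its middle over the pad, released (all of step 2 and x of scraper_grip in the frame of pad between -0.088 and 0.088 m and y of scraper_grip in the frame of pad between -0.053 and 0.053 m and height (world z) of scraper_grip between 0.043 and 0.055 m and angle between scraper_grip's own z axis and vertical below 0.12 rad); the robot touches nothing.
It fails at once if gripper or arm touches a chip (contact force between any of the fingers, the arm and chip1 above 0.2 N or contact force between any of the fingers, the arm and chip2 above 0.2 N or contact force between any of the fingers, the arm and chip3 above 0.2 N or contact force between any of the fingers, the arm and chip4 above 0.2 N or contact force between any of the fingers, the arm and chip5 above 0.2 N).
It fails at once if jar, bowl or cast moved by more than 30 mm or tipped (distance of any of jar, bowl, cast from where it was at the start of the episode above 0.03 m or angle between any of jar, bowl, cast's own z axis and vertical above 0.5 rad).
It also fails if it takes over 58 s, if anything falls off the work surface, if the arm or the gripper's body presses on something with over 40 N, if the wrist force passes 120 N, or if a joint passes its speed limit or range.

## Working session

There is one attempt and no reset: what is moved stays moved. The work goes in short steps, Python scripts to look and compute and a shell command to move; the robot and the scene stay as the last step left them, time stands still between calls to the robot, and variables do not carry over. Pictures are saved under pics/ and viewed, and the job is handed in when it is done.

```bash
ls; mkdir -p pics
python3 - <<'E'
from bench import *
import cv2
s=read_state(); print({k:s[k] for k in s})
for n in ["scene","side","wrist"]:
    c=camera(n); cv2.imwrite(f"pics/a_{n}.png",c["img"][:,:,::-1])
    print(n,c["fx"],c["fy"],c["cx"],c["cy"],c.get("position"),c.get("orientation"),c.get("tool_from_camera"))
E
```

```text
pics
{'time': 0.0, 'joint_positions': array([ 1.21141053,  0.33287609, -0.06469266,  1.46092964,  0.02162053,
        1.34990185, -0.08850034]), 'joint_vel': array([ 4.47571366e-04, -1.32595494e-03, -7.96785674e-04,  5.16551093e-04,
       -4.47494504e-05,  1.23432341e-03,  8.21856003e-04]), 'joint_torque': array([ 6.24523750e-05, -6.23236442e+01,  2.48649978e-02, -3.89894807e+01,
       -6.12189132e-02,  3.96404858e-02,  1.31968795e-04]), 'ee_pos': array([ 0.20637486, -0.58949291,  0.1913569 ]), 'eef_rot': array([ 9.85853633e-01,  1.67607016e-01, -1.62002486e-04, -6.90662337e-04]), 'ft_force': array([-0.20525328,  0.48765948, -0.11969957]), 'torque': array([ 0.0017329 , -0.00462346,  0.0002822 ]), 'width': 0.08676272776482818}
scene 388.0342014790667 388.0342014790667 316.2031604991468 196.25427026010533 [ 1.34775654 -0.51216302  0.64310384] [ 0.76741464  0.42225959 -0.22129907 -0.42871707] None
side 391.4687742155908 391.4687742155908 319.45833649402783 196.8696592285486 [ 0.37490592 -0.57236804  0.66732908] [ 0.90382088 -0.16689731  0.07978527 -0.38585932] None
wrist 349.02287792284943 349.02287792284943 317.5127328373874 193.09006211618384 None None [[ 8.27308690e-04 -9.62344251e-01 -2.71832409e-01  7.42230943e-02]
 [ 9.99998723e-01  1.16791079e-03 -1.09120396e-03  2.89708282e-04]
 [ 1.36758986e-03 -2.71831159e-01  9.62343988e-01 -1.93721434e-01]
 [ 0.00000000e+00  0.00000000e+00  0.00000000e+00  1.00000000e+00]]
```

View pics/a_scene.png

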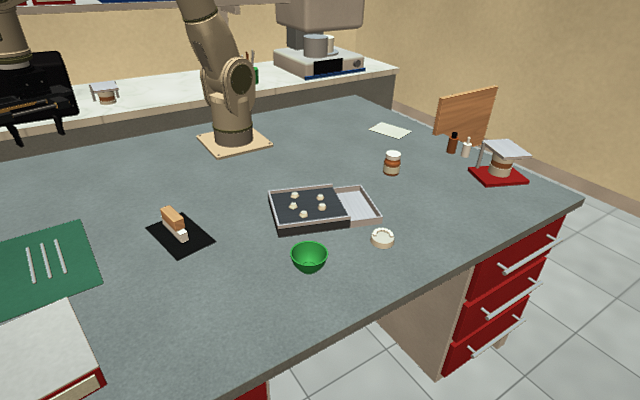

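View pics/a_side.png

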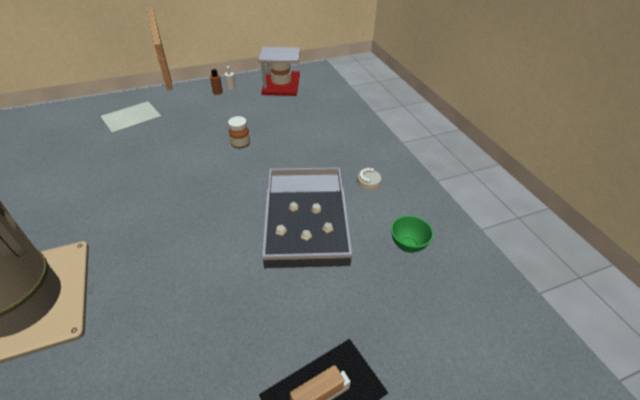

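View pics/a_wrist.png

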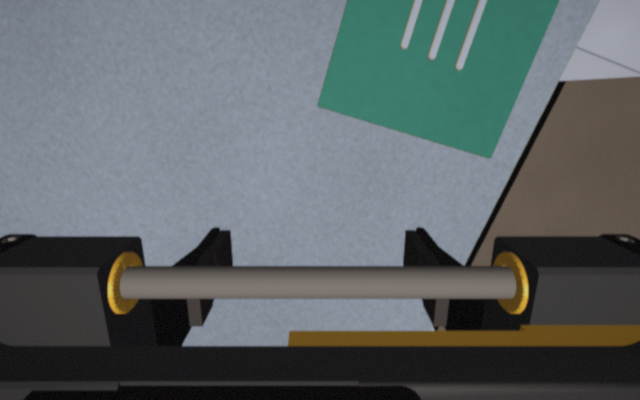

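The open edge and tray point to world +y, the pad with the scraper is on the robot's right, and the jar, cast and bowl are around them. Next I take enlarged crops to measure from.

```bash
cat > h.py <<'E'
import numpy as np, cv2, pickle
from scipy.spatial.transform import Rotation as R
from bench import *
def grab(n,tag):
    s=read_state(); c=camera(n)
    if n=="wrist":
        T=np.eye(4);T[:3,:3]=R.from_quat(s["eef_rot"]).as_matrix();T[:3,3]=s["ee_pos"]
        c["T"]=T@np.array(c["tool_from_camera"])
    else:
        T=np.eye(4);T[:3,:3]=R.from_quat(c["orientation"]).as_matrix();T[:3,3]=c["position"]; c["T"]=T
    pickle.dump(c,open(f"{tag}.pkl","wb")); return c
def load(tag): return pickle.load(open(f"{tag}.pkl","rb"))
def cloud(c):
    v,u=np.mgrid[:400,:640]; z=c["depth"]
    p=np.stack([(u-c["cx"])/c["fx"]*z,(v-c["cy"])/c["fy"]*z,z],-1)
    P=p@c["T"][:3,:3].T+c["T"][:3,3]; P[z<=0]=np.nan; return P
def ray(c,u,v):
    d=c["T"][:3,:3]@np.array([(u-c["cx"])/c["fx"],(v-c["cy"])/c["fy"],1]); return c["T"][:3,3],d/np.linalg.norm(d)
def onz(c,u,v,z):
    o,d=ray(c,u,v); return o+d*(z-o[2])/d[2]
def tri(c1,a,c2,b):
    o1,d1=ray(c1,*a);o2,d2=ray(c2,*b)
    t=np.linalg.lstsq(np.stack([d1,-d2],1),o2-o1,rcond=None)[0]
    p,q=o1+t[0]*d1,o2+t[1]*d2; return (p+q)/2,np.linalg.norm(p-q)
def crop(c,u0,v0,u1,v1,k,name):
    im=cv2.resize(c["img"][v0:v1,u0:u1,::-1],None,fx=k,fy=k,interpolation=cv2.INTER_CUBIC)
    for u in range((u0+9)//10*10,u1,10): cv2.putText(im,str(u),((u-u0)*k,8),0,.3,(0,255,255)); cv2.line(im,((u-u0)*k+k//2,10),((u-u0)*k+k//2,14),(0,255,255))
    for v in range((v0+9)//10*10,v1,10): cv2.putText(im,str(v),(0,(v-v0)*k+k//2+3),0,.3,(0,255,255)); cv2.line(im,(22,(v-v0)*k+k//2),(27,(v-v0)*k+k//2),(0,255,255))
    cv2.imwrite(name,im)
E
python3 - <<'E'
from h import *
a=grab("scene","sc");b=grab("side","sd")
crop(a,260,170,400,275,5,"pics/b_board_sc.png")
crop(a,140,195,220,265,8,"pics/b_pad_sc.png")
crop(b,250,155,440,275,4,"pics/b_board_sd.png")
crop(b,250,330,400,400,5,"pics/b_pad_sd.png")
for c in(a,b):
    print((c["depth"]>0).mean())
E
```

```text
0.98958203125
0.995828125
```

View pics/b_board_sc.png

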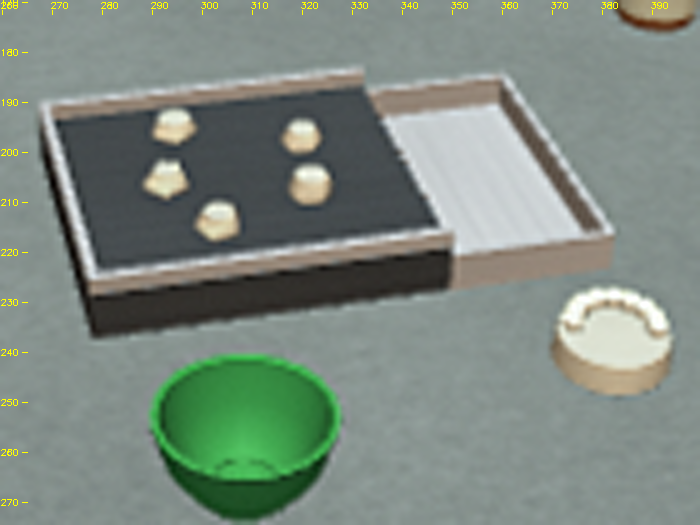

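View pics/b_pad_sc.png

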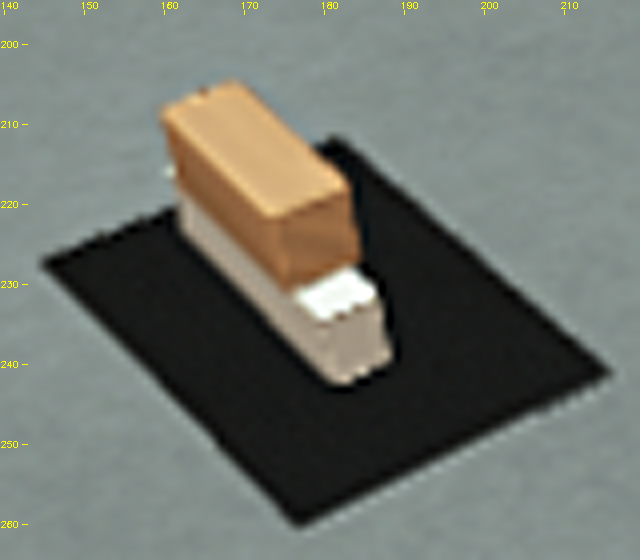

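View pics/b_board_sd.png

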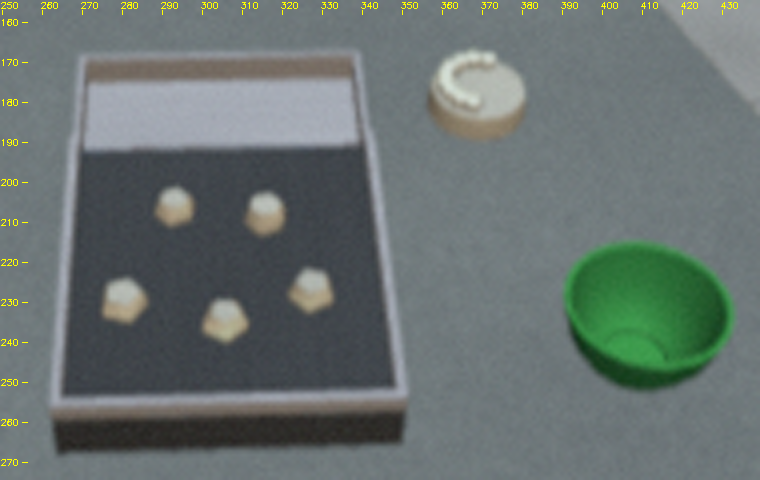

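View pics/b_pad_sd.png

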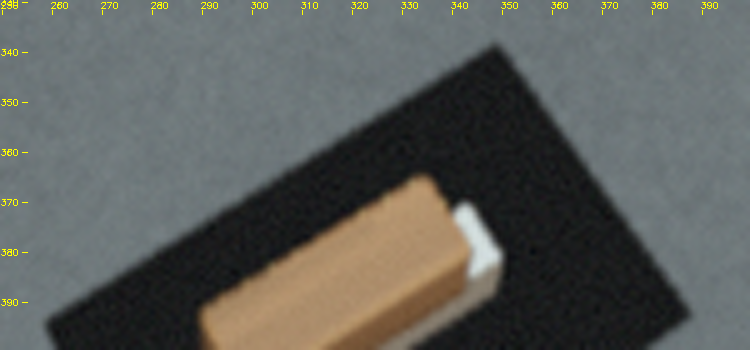

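Run:
```python
from h import *
a=load("sc");b=load("sd")
np.set_printoptions(precision=4,suppress=True)
def T(n,p,q): 
    x,e=tri(a,p,b,q); print(n,x,"gap",round(e,4)); return x
A=T("hx+y+",(183,217.9),(335.5,364.5));B=T("hx+y-",(173.6,221.8),(343.5,379.5));C=T("hx-y+",(169.1,204.5),(289.9,391.1))
print("len",np.linalg.norm(A-C),np.linalg.norm(A-B),"yaw",np.degrees(np.arctan2(*(A-C)[1::-1])))
D=onz(a,159.8,208,(A[2]+B[2]+C[2])/3);print("D",D,"centre",(B+C)/2,(A+D)/2)
# pad corners z=.004
pad=[onz(a,144.6,226.8,.004),onz(a,181.5,211.5,.004),onz(a,215.5,240.7,.004),onz(a,177,259.5,.004)]
print("pad sc",np.array(pad),np.mean(pad,0)); 
print("pad sd",onz(b,348.5,338.5,.004),onz(b,387.5,392,.004),onz(b,259,394,.004))
# board corners rim tops z=.04
print("board sc");
for p in [(268,190.5),(331,183.5),(278,224.5),(349,216.5)]: print(p,onz(a,*p,.04))
print("board sd")
for p in [(263,256.5),(350.5,254),(269.5,188),(341.5,186)]: print(p,onz(b,*p,.04))
T("rim -y x+",(278.3,225),(350.3,254));T("rim-yx-",(268.2,190.5),(263,256))
T("tray far x+",(380.8,216.5),(339,167.8)); T("tray far x-",(359,185.5),(270.5,168.8))
# depth cloud: scraper top
for c in(a,b):
    P=cloud(c); m=(abs(P[...,2]-.066)<.006)&(abs(P[...,0]-A[0]+.03)<.09)&(abs(P[...,1]-A[1])<.09)
    q=P[m]; print(len(q),q.mean(0),np.median(q[:,2]))
    r=cv2.minAreaRect((q[:,:2]*1000).astype(np.float32)); print(r)
```

```text
hx+y+ [ 0.5004 -0.3457  0.0654] gap 0.0033
hx+y- [ 0.5031 -0.3702  0.0641] gap 0.0032
hx-y+ [ 0.4228 -0.3584  0.0665] gap 0.0039
len 0.07871491520618318 0.02468074315649588 yaw 9.32329987393287
D [ 0.4262 -0.3852  0.0654] centre [ 0.4629 -0.3643  0.0653] [ 0.4633 -0.3654  0.0654]
pad sc [[ 0.399  -0.4296  0.004 ]
 [ 0.3781 -0.324   0.004 ]
 [ 0.5544 -0.2894  0.004 ]
 [ 0.5748 -0.3942  0.004 ]] [ 0.4766 -0.3593  0.004 ]
pad sd [ 0.5531 -0.2862  0.004 ] [ 0.5745 -0.3916  0.004 ] [ 0.3801 -0.3204  0.004 ]
board sc
(268, 190.5) [ 0.4555 -0.0856  0.04  ]
(331, 183.5) [0.5179 0.0985 0.04  ]
(278, 224.5) [ 0.6197 -0.1406  0.04  ]
(349, 216.5) [0.6871 0.0396 0.04  ]
board sd
(263, 256.5) [ 0.4548 -0.0837  0.04  ]
(350.5, 254) [ 0.6213 -0.1396  0.04  ]
(269.5, 188) [0.5232 0.1078 0.04  ]
(341.5, 186) [0.6866 0.0548 0.04  ]
rim -y x+ [ 0.621  -0.1399  0.0395] gap 0.0013
rim-yx- [ 0.455  -0.0839  0.0401] gap 0.0021
tray far x+ [0.715  0.1322 0.0255] gap 0.0051
tray far x- [0.5487 0.1877 0.025 ] gap 0.0076
213 [ 0.4674 -0.3669  0.0651] 0.06532992839974527
((464.8710021972656, -366.1021423339844), (79.48045349121094, 27.957828521728516), 10.20981216430664)
979 [ 0.4648 -0.3631  0.0671] 0.06725212655732038
((462.5873107910156, -363.257568359375), (79.98820495605469, 28.64000129699707), 9.254505157470703)
```

Run:
```python
from h import *
a=load("sc");b=load("sd")
np.set_printoptions(precision=4,suppress=True)
th=np.radians(-18.6); O=np.array([.570,-.017]); M=np.array([[np.cos(th),np.sin(th)],[-np.sin(th),np.cos(th)]])
print("chips tri (tops)")
for p,q in [((292.7,193.5),(279.5,226.5)),((291.2,203.5),(305,232)),((301.6,211.5),(326,224.5)),((318.5,195),(292.5,203.5)),((320.5,204.5),(315,205.5))]:
    x,e=tri(a,p,b,q); print(x,round(e,4),"board",M@(x[:2]-O)*1000)
for c in (a,b):
    P=cloud(c); loc=(P[...,:2]-O)@M.T
    ins=(abs(loc[...,0])<.08)&(loc[...,1]>-.09)&(loc[...,1]<.095)
    dark=ins&(c["img"].sum(-1)<220)
    print("board z",np.nanmedian(P[dark][:,2]))
    chip=ins&(c["img"].sum(-1)>330)&(P[...,2]<.06)
    n,l,st,ce=cv2.connectedComponentsWithStats(chip.astype(np.uint8))
    for i in range(1,n):
        if st[i,4]>15:
            q=loc[l==i]*1000; print("chip",st[i,4],q.mean(0),q.min(0),q.max(0),np.percentile(P[l==i][:,2],95))
    rim=(abs(P[...,2]-.04)<.003)&(abs(loc[...,0])<.12)&(abs(loc[...,1])<.13)
    q=P[rim]; r=cv2.minAreaRect((q[:,:2]*1000).astype(np.float32)); print("rim rect",r)
    # pad
    pm=(c["img"].max(-1)<45)&(abs(P[...,2]-.004)<.008)&(abs(P[...,0]-.477)<.13)&(abs(P[...,1]+.36)<.1)
    print("pad",pm.sum(),cv2.minAreaRect((P[pm][:,:2]*1000).astype(np.float32)),np.median(P[pm][:,2]))
```

```text
chips tri (tops)
[ 0.508  -0.028   0.0437] 0.01 board [-55.2699 -30.1754]
[ 0.5536 -0.0601  0.044 ] 0.0074 board [ -1.7944 -46.1248]
[ 0.6028 -0.0559  0.0442] 0.0072 board [ 43.5518 -26.4262]
[0.5559 0.0299 0.0443] 0.0071 board [-28.3438  39.9474]
[0.6012 0.0066 0.0444] 0.0064 board [22.0666 32.2923]
board z 0.029003294530551338
chip 45 [-52.5362 -28.8985] [-76.2205 -39.6635] [-43.1578 -16.058 ] 0.040761661498872614
chip 40 [-26.046   41.3614] [-51.0265  32.3737] [-16.7568  54.9723] 0.041024192608086325
chip 48 [  0.1944 -44.7887] [-28.1554 -56.0442] [ 11.4827 -32.5751] 0.04203728420005775
chip 54 [24.384  33.1602] [-4.0813 22.9911] [36.3289 49.52  ] 0.042383481334946155
chip 55 [ 47.3175 -25.2734] [ 17.6437 -35.94  ] [ 58.2132 -13.9611] 0.04202604995641327
chip 1426 [17.884   7.9672] [-75.0839 -89.8902] [79.9938 94.9671] -0.7464743000408949
rim rect ((570.5856323242188, -20.621688842773438), (199.19863891601562, 185.70321655273438), 71.53472137451172)
pad 1280 ((478.296142578125, -359.1373291015625), (182.10470581054688, 107.73895263671875), 10.860465049743652) 0.0034951218594299616
board z 0.031396641433221406
chip 66 [-27.9     41.6921] [-37.6345  33.459 ] [-19.2725  54.1592] 0.04357784505765255
chip 75 [23.4036 33.3391] [14.3955 25.5725] [32.7432 58.3941] 0.04553576201453611
chip 81 [ 46.0073 -25.158 ] [ 36.0383 -33.0242] [56.0827 -6.1146] 0.04448050201073661
chip 89 [-54.9563 -28.8195] [-64.7027 -38.3467] [-43.4074 -11.7978] 0.04420716788973249
chip 84 [ -1.0583 -44.881 ] [-11.5015 -53.0798] [  9.7715 -31.1114] 0.04440952754771915
rim rect ((569.9114990234375, -17.824562072753906), (201.60105895996094, 180.7155303955078), 71.2679214477539)
pad 2812 ((476.59942626953125, -356.0159912109375), (176.8059539794922, 107.20330047607422), 10.547218322753906) 0.0054104750841925675
```

```bash
cat >> h.py <<'E'
BO=np.array([.570,-.018]);BY=-18.6
def b2w(x,y):
    t=np.radians(BY);return BO+np.array([np.cos(t)*x-np.sin(t)*y,np.sin(t)*x+np.cos(t)*y])
def to(x,y,z,yaw,rows=1):
    s=read_state(); Rt=R.from_quat(s["eef_rot"]).as_matrix()
    d=Rt.T@(np.array([x,y,z])-s["ee_pos"])
    h=np.radians(yaw)/2; G=R.from_quat([np.cos(h),np.sin(h),0,0])
    rv=(R.from_quat(s["eef_rot"]).inv()*G).as_rotvec()
    print("t",round(s["time"],2),"F",np.round(s["ft_force"],1),"w",round(s["width"],4),"pos",np.round(s["ee_pos"],4))
    print("mm",np.round(d*1000,1),"deg",np.round(np.degrees(rv),1),"units",np.round(d/.04/rows,3),np.round(np.degrees(rv)/120/rows,4))
E
python3 -m inch '[[0.79,-0.32,0,0,0,0.01],[0.79,-0.32,0,0,0,0.01],[0.79,-0.32,0,0,0,0.01],[0.79,-0.32,0,0,0,0.01],[0.79,-0.32,0,0,0,0.01]]' 1 30
python3 -c "
from h import *
to(.4635,-.3645,.11,9.6,5)"
```

```text
time: 0.88
ee_pos: [0.3399, -0.482, 0.1922]
eef_rot: [0.993, 0.115, -0.0, 0.0]
ft_force: [0.3, 0.1, -0.3]
width: 0.0867
t 0.88 F [ 0.3  0.1 -0.3] w 0.0867 pos [ 0.3399 -0.482   0.1922]
mm [147.3 -86.   82.2] deg [0.  0.  3.7] units [ 0.736 -0.43   0.411] [0.     0.     0.0061]
```

```bash
python3 -m inch '[[0.73,-0.42,0.2,0,0,0.006],[0.73,-0.42,0.3,0,0,0.006],[0.73,-0.42,0.4,0,0,0.006],[0.73,-0.42,0.4,0,0,0.006],[0.7,-0.41,0.4,0,0,0.006]]'
python3 -m inch '[[0,0,0,0,0,0],[0,0,0,0,0,0]]'
python3 - <<'E'
from h import *
to(.4635,-.3645,.034,9.6,1)
c=grab("wrist","w1"); cv2.imwrite("pics/c_wrist.png",c["img"][:,:,::-1])
P=cloud(c); m=(abs(P[...,2]-.066)<.006)&(abs(P[...,0]-.463)<.06)&(abs(P[...,1]+.365)<.05)
print(m.sum(),np.median(P[m][:,2]),cv2.minAreaRect((P[m][:,:2]*1000).astype(np.float32)))
E
```

```text
time: 1.5
ee_pos: [0.4643, -0.3704, 0.1236]
eef_rot: [0.996, 0.084, 0.0, 0.0]
ft_force: [0.8, 0.7, -0.3]
width: 0.0872
time: 1.75
ee_pos: [0.4632, -0.3718, 0.1243]
eef_rot: [0.996, 0.084, -0.0, 0.0]
ft_force: [-0.4, -0.6, 0.1]
width: 0.087
t 1.75 F [-0.4 -0.6  0.1] w 0.087 pos [ 0.4632 -0.3718  0.1243]
mm [ 1.6 -7.2 90.3] deg [0.  0.  0.1] units [ 0.04  -0.18   2.257] [0.0002 0.0001 0.0006]
3751 0.06715907721946296 ((462.66217041015625, -362.9189453125), (79.13654327392578, 27.754573822021484), 9.970947265625)
```

View pics/c_wrist.png

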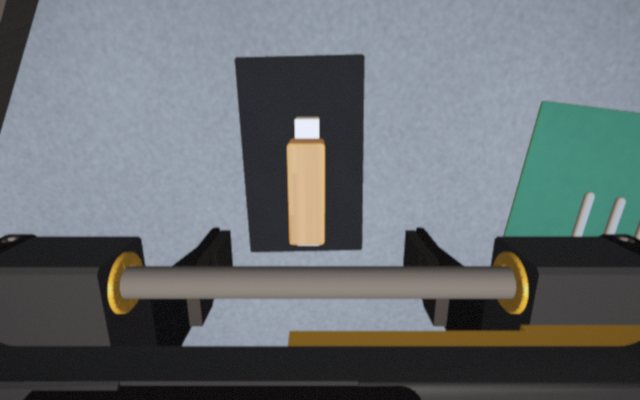

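The wrist view shows the scraper handle (287–326, 140–246) upright on the pad. The cloud puts its centre at (0.463, -0.363) with its top at 0.067, which agrees with the fixed cameras. I'm descending.

```bash
python3 -m inch '[[0.03,-0.2,0.4,0,0,0],[0,0,0.6,0,0,0],[0,0,0.6,0,0,0],[0,0,0.4,0,0,0],[0,0,0.22,0,0,0]]'
python3 -m inch '[[0,0,0,0,0,0],[0,0,0,0,0,0]]'
python3 -c "
from h import *
to(.463,-.3635,.035,9.7)"
```

```text
time: 2.42
ee_pos: [0.4629, -0.3629, 0.0343]
eef_rot: [0.996, 0.084, -0.0, -0.0]
ft_force: [0.2, -0.4, 1.2]
width: 0.0869
time: 2.68
ee_pos: [0.4639, -0.3634, 0.0361]
eef_rot: [0.996, 0.085, 0.001, 0.0]
ft_force: [0.0, -0.6, 0.1]
width: 0.087
t 2.67 F [ 0.  -0.6  0.1] w 0.087 pos [ 0.4639 -0.3634  0.0361]
mm [-0.9 -0.1  1.1] deg [ 0.1 -0.1 -0. ] units [-0.023 -0.002  0.028] [ 0.0005 -0.0004 -0.    ]
```

```bash
python3 -m inch '[[0,0,0.02,0,0,0],[0,0,0,0,0,0],[0,0,0,0,0,0],[0,0,0,0,0,0],[0,0,0,0,0,0]]' -1 45
python3 -m inch '[[0,0,0,0,0,0],[0,0,0,0,0,0],[0,0,0,0,0,0]]'
python3 -m inch '[[0,0,-0.3,0,0,0],[0,0,-0.5,0,0,0],[0,0,-0.6,0,0,0],[0,0,-0.6,0,0,0],[0,0,0,0,0,0]]'
python3 - <<'E'
from h import *
x,y=b2w(-.027,-.079)
print(x,y);to(x,y,.12,-18.6,5)
c=grab("wrist","w2"); cv2.imwrite("pics/d_wrist.png",c["img"][:,:,::-1])
c=grab("side","sd2"); crop(c,240,250,420,400,4,"pics/d_side.png")
c=grab("scene","sc2"); crop(c,120,150,260,270,5,"pics/d_scene.png")
E
```

```text
time: 3.3
ee_pos: [0.4634, -0.3631, 0.0346]
eef_rot: [0.996, 0.085, 0.0, 0.0]
ft_force: [0.4, 0.4, 0.4]
width: 0.0446
time: 3.68
ee_pos: [0.4635, -0.3631, 0.0346]
eef_rot: [0.996, 0.085, 0.0, 0.0]
ft_force: [-0.5, 0.5, -0.6]
width: 0.0253
time: 4.3
ee_pos: [0.4646, -0.3639, 0.117]
eef_rot: [0.996, 0.085, 0.002, 0.001]
ft_force: [0.6, -1.0, -1.5]
width: 0.0247
0.5192124674951936 -0.08426180303970938
t 4.3 F [ 0.6 -1.  -1.5] w 0.0247 pos [ 0.4646 -0.3639  0.117 ]
mm [ 100.9 -266.4   -3.5] deg [ 0.1 -0.2 28.3] units [ 0.505 -1.332 -0.018] [ 0.0002 -0.0003  0.0472]
```

View pics/d_side.png

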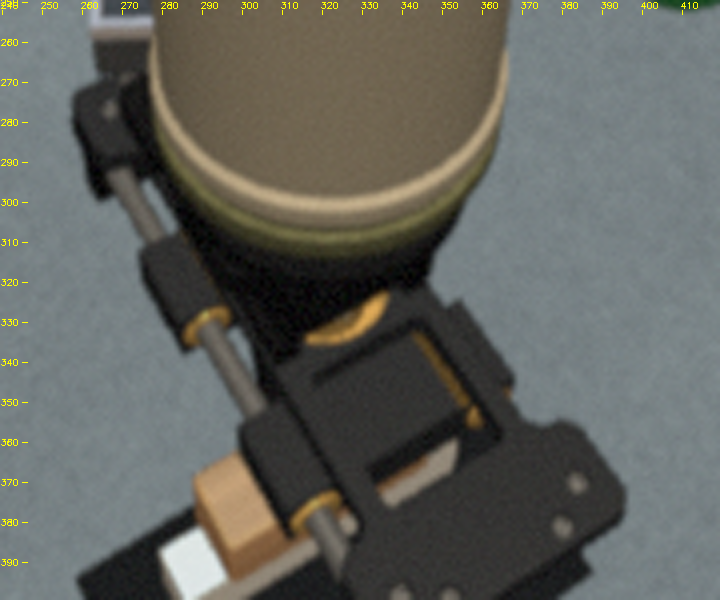

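View pics/d_scene.png

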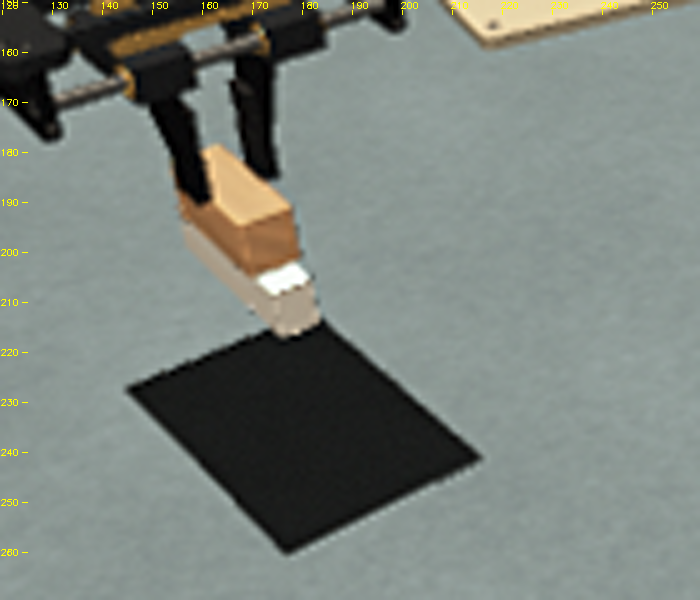

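View pics/d_wrist.png

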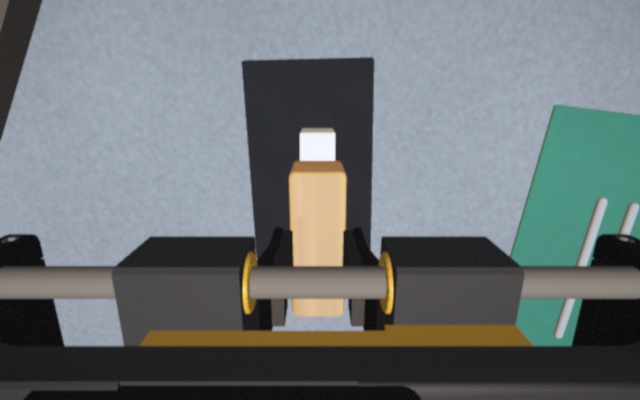

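The grasp holds: the handle is between the fingers and the scraper is clear of the pad and level. I'm carrying it over the board's -y end now.

```bash
python3 -m inch '[[0.2,-0.5,0,0,0,0.05],[0.2,-0.5,0,0,0,0.05],[0.2,-0.5,0,0,0,0.05],[0.2,-0.5,0,0,0,0.05],[0.1,-0.3,0,0,0,0.035]]'
python3 -m inch '[[0,0,0,0,0,0]]'
python3 -c "
from h import *
x,y=b2w(-.027,-.079)
to(x,y,.117,-18.6,5)"
```

```text
time: 5.08
ee_pos: [0.501, -0.2711, 0.1134]
eef_rot: [0.987, -0.162, -0.001, -0.0]
ft_force: [0.3, -0.7, -1.7]
width: 0.0251
time: 5.2
ee_pos: [0.5011, -0.2714, 0.1136]
eef_rot: [0.987, -0.16, -0.001, -0.0]
ft_force: [-0.3, -0.6, -0.8]
width: 0.025
t 5.2 F [-0.3 -0.6 -0.8] w 0.025 pos [ 0.5011 -0.2714  0.1136]
mm [ -41.7 -183.3   -3.3] deg [-0.   0.1  0.2] units [-0.209 -0.917 -0.016] [-0.0001  0.0001  0.0004]
```

```bash
python3 -m inch '[[-0.21,-0.91,0,0,0,0],[-0.21,-0.91,0,0,0,0],[-0.21,-0.91,0,0,0,0],[-0.21,-0.91,0,0,0,0],[-0.21,-0.93,0,0,0,0]]'
python3 -m inch '[[0,0,0,0,0,0],[0,0,0,0,0,0]]'
python3 - <<'E'
from h import *
x,y=b2w(-.027,-.079)
to(x,y,.0615,-18.6,1)
c=grab("side","sd3"); crop(c,230,140,400,275,4,"pics/e_side.png")
c=grab("wrist","w3"); cv2.imwrite("pics/e_wrist.png",c["img"][:,:,::-1])
E
```

```text
time: 5.82
ee_pos: [0.5187, -0.0859, 0.114]
eef_rot: [0.987, -0.16, -0.0, 0.0]
ft_force: [0.3, -0.4, -0.9]
width: 0.0247
time: 6.08
ee_pos: [0.5188, -0.0873, 0.1141]
eef_rot: [0.987, -0.161, -0.0, 0.0]
ft_force: [-0.4, -1.2, -1.6]
width: 0.0253
t 6.08 F [-0.4 -1.2 -1.6] w 0.0253 pos [ 0.5188 -0.0873  0.1141]
mm [-0.5 -3.  52.6] deg [0.  0.  0.1] units [-0.014 -0.076  1.315] [0.0004 0.0003 0.0008]
```

View pics/e_side.png

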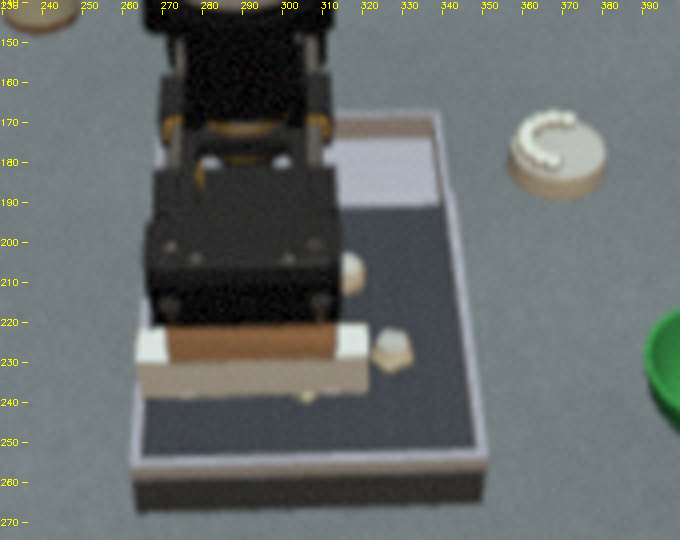

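View pics/e_wrist.png

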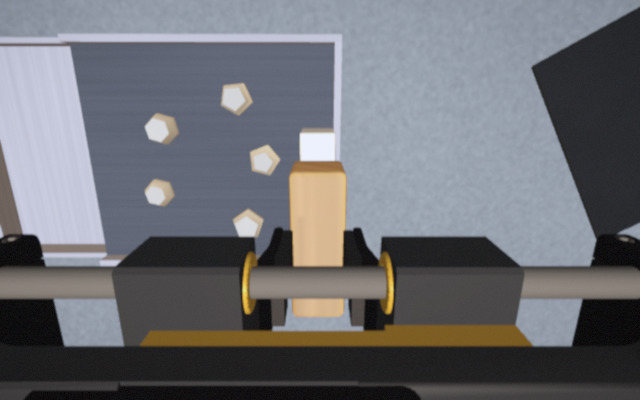

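Run:
```python
from h import *
c=load("w3"); np.set_printoptions(precision=1,suppress=True)
t=np.radians(BY);M=np.array([[np.cos(t),np.sin(t)],[-np.sin(t),np.cos(t)]])
f=lambda p:M@(p[:2]-BO)*1000
for n,p,z in [("rim+x out",(150,35),.04),("rim+x out",(330,35),.04),("rim+x in",(320,42),.04),("rim-y out",(342,60),.04),("rim-y in",(334,60),.04),("rim-y in",(336,130),.04),("corner-x",(105,259),.04),("blade top +x end L",(300,131),.114-.0306+.028),("bladetop end R",(335,131),.1115)]:
    print(n,p,f(onz(c,*p,z)))
for p in [(236,97),(162,127),(158,192),(264,160),(248,222)]: print("chip",f(onz(c,*p,.043)))
P=cloud(c);loc=((P[...,:2]-BO)@M.T)*1000
m=(abs(P[...,2]-.04)<.003)&(abs(loc[...,0]-87)<8)&(abs(loc[...,1])<90);print("+x rim",m.sum(),np.percentile(loc[m][:,0],[2,50,98]))
m=(abs(P[...,2]-.04)<.003)&(abs(loc[...,1]+97)<8)&(abs(loc[...,0]-40)<40);print("-y rim",m.sum(),np.percentile(loc[m][:,1],[2,50,98]))
m=(c["img"].sum(-1)<300)&(abs(P[...,2]-.03)<.004)&(abs(loc[...,0]-50)<30)&(abs(loc[...,1])<90);print("board z",np.median(P[m][:,2]))
```

```text
rim+x out (150, 35) [88.2 36.1]
rim+x out (330, 35) [ 88.4 -91.2]
rim+x in (320, 42) [ 83.8 -84.1]
rim-y out (342, 60) [  71.8 -100. ]
rim-y in (334, 60) [ 71.8 -94.2]
rim-y in (336, 130) [ 22.  -96.5]
corner-x (105, 259) [-85.8  96.6]
blade top +x end L (300, 131) [ 28.4 -72.7]
bladetop end R (335, 131) [ 28.5 -92.2]
chip [ 46.1 -22.8]
chip [24.3 34. ]
chip [-26.2  43.2]
chip [ -0.6 -41.4]
chip [-51.3 -26.4]
+x rim 2152 [83.7 86.1 88.7]
-y rim 710 [-99.2 -96.9 -94.3]
board z 0.03133621447713028
```

The board frame checks out in the wrist view: the rims fall at 84–88 mm and -94 to -100 mm, and the blade spans x -82 to 28 at y -82. I'm lowering the blade.

```bash
python3 -m inch '[[0,-0.08,0.3,0,0,0],[0,0,0.4,0,0,0],[0,0,0.35,0,0,0],[0,0,0.2,0,0,0],[0,0,0,0,0,0]]'
python3 -m inch '[[0,0,0,0,0,0]]'
python3 -c "
from h import *
x,y=b2w(-.027,-.079)
to(x,y,.061,-18.6,1)"
```

```text
time: 6.8
ee_pos: [0.5198, -0.0829, 0.0638]
eef_rot: [0.987, -0.161, -0.001, -0.0]
ft_force: [0.0, -0.4, -1.4]
width: 0.025
time: 6.92
ee_pos: [0.5206, -0.083, 0.065]
eef_rot: [0.987, -0.161, 0.0, 0.0]
ft_force: [0.5, -0.4, -0.9]
width: 0.0252
t 6.92 F [ 0.5 -0.4 -0.9] w 0.0252 pos [ 0.5206 -0.083   0.065 ]
mm [-0.9  1.7  4. ] deg [-0.  -0.   0.1] units [-0.024  0.042  0.099] [-0.     -0.0004  0.0008]
```

```bash
python3 -m inch '[[0,0.02,0.05,0,0,0],[0,0,0.03,0,0,0],[0,0,0,0,0,0]]'
python3 -m inch '[[0,0,0.02,0,0,0],[0,0,0,0,0,0]]'
python3 - <<'E'
from h import *
x,y=b2w(-.027,-.079)
to(x,y,.061,-18.6,1)
c=grab("side","sd4"); crop(c,230,140,400,275,4,"pics/f_side.png")
E
```

```text
time: 7.3
ee_pos: [0.52, -0.0837, 0.0613]
eef_rot: [0.987, -0.161, 0.0, 0.0]
ft_force: [-0.1, -0.4, -0.2]
width: 0.0248
time: 7.55
ee_pos: [0.5201, -0.0837, 0.0606]
eef_rot: [0.987, -0.161, 0.0, 0.0]
ft_force: [0.2, -0.3, -1.5]
width: 0.0245
t 7.55 F [ 0.2 -0.3 -1.5] w 0.0245 pos [ 0.5201 -0.0837  0.0606]
mm [-0.6  0.8 -0.4] deg [ 0.  -0.   0.1] units [-0.016  0.021 -0.011] [ 0.     -0.0001  0.0008]
```

View pics/f_side.png

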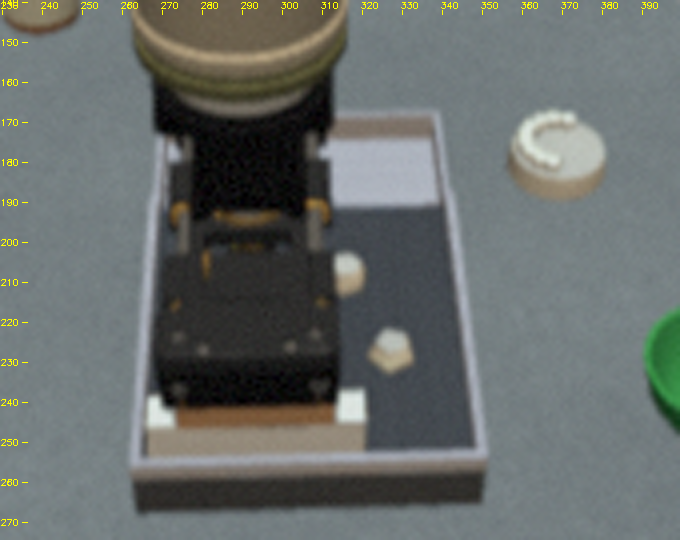

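The blade is down between the rims with almost no gap and no contact force. First sweep.

```bash
python3 -m inch '[[-0.01,-0.15,0,0,0,0],[0,-0.25,0,0,0,0],[0,-0.25,0,0,0,0],[0,-0.25,0,0,0,0],[0,-0.25,0,0,0,0]]'
python3 -c "
from h import *
x,y=b2w(-.027,.1)
to(x,y,.061,-18.6,1)"
```

```text
time: 8.22
ee_pos: [0.5345, -0.0391, 0.0605]
eef_rot: [0.987, -0.161, 0.0, 0.0]
ft_force: [-0.5, 0.2, -1.6]
width: 0.025
t 8.22 F [-0.5  0.2 -1.6] w 0.025 pos [ 0.5345 -0.0391  0.0605]
mm [   0.2 -131.4   -0.5] deg [ 0.  -0.   0.1] units [ 0.005 -3.284 -0.012] [ 0.    -0.     0.001]
```

```bash
python3 -m inch '[[0,-0.25,0,0,0,0],[0,-0.25,0,0,0,0],[0,-0.25,0,0,0,0],[0,-0.25,0,0,0,0],[0,-0.25,0,0,0,0]]'
python3 -m inch '[[0,-0.25,0,0,0,0],[0,-0.25,0,0,0,0],[0,-0.25,0,0,0,0],[0,-0.25,0,0,0,0]]'
python3 - <<'E'
from h import *
x,y=b2w(-.027,.1)
to(x,y,.061,-18.6,1)
c=grab("side","sd5"); crop(c,230,140,400,275,4,"pics/g_side.png")
c=grab("scene","sc5"); crop(c,240,130,400,260,4,"pics/g_scene.png")
E
```

```text
time: 8.85
ee_pos: [0.5503, 0.008, 0.0606]
eef_rot: [0.987, -0.161, 0.0, 0.0]
ft_force: [-0.7, -0.5, -0.5]
width: 0.025
time: 9.35
ee_pos: [0.563, 0.0459, 0.0606]
eef_rot: [0.987, -0.161, 0.0, 0.0]
ft_force: [-0.0, -2.3, 0.2]
width: 0.0248
t 9.35 F [-0.  -2.3  0.2] w 0.0248 pos [0.563  0.0459 0.0606]
mm [  0.  -41.6  -0.4] deg [ 0.  -0.   0.1] units [ 1.000e-03 -1.041e+00 -1.000e-02] [ 0.0001 -0.0001  0.0008]
```

View pics/g_side.png

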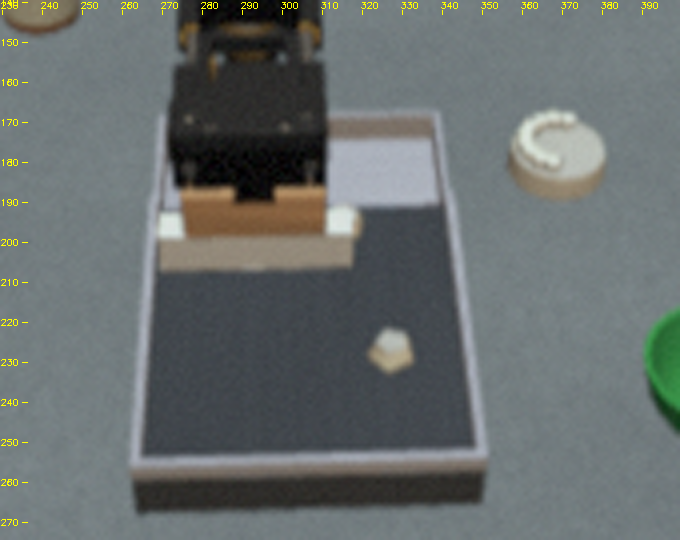

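View pics/g_scene.png

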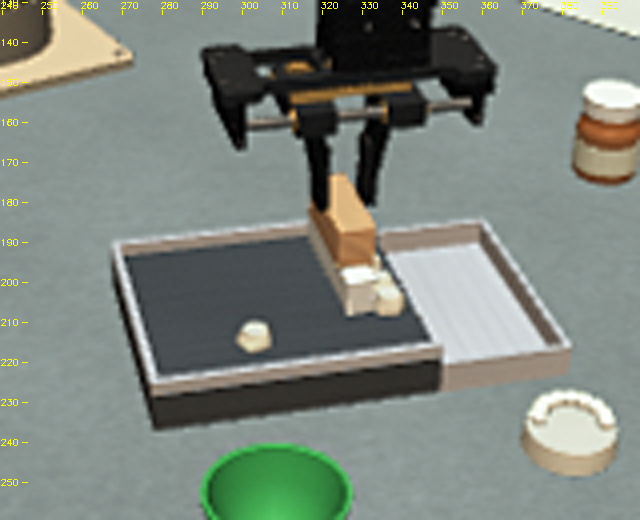

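Four chips are being pushed ahead of the blade, and only the chip at x +46 is left behind. I'm continuing over the edge, slowly.

```bash
python3 -m inch '[[0,-0.22,0,0,0,0],[0,-0.22,0,0,0,0],[0,-0.22,0,0,0,0],[0,-0.22,0,0,0,0],[0,-0.22,0,0,0,0]]'
python3 -m inch '[[0,0,0,0,0,0],[0,0,0,0,0,0]]'
python3 - <<'E'
from h import *
x,y=b2w(-.027,.1)
to(x,y,.061,-18.6,1)
c=grab("side","sd6"); crop(c,230,140,400,275,4,"pics/h_side.png")
c=grab("scene","sc6"); crop(c,240,130,400,260,4,"pics/h_scene.png")
c=grab("wrist","w6"); cv2.imwrite("pics/h_wrist.png",c["img"][:,:,::-1])
E
```

```text
time: 10.07
ee_pos: [0.577, 0.0878, 0.0605]
eef_rot: [0.987, -0.161, 0.0, -0.0]
ft_force: [-0.7, -0.6, 1.0]
width: 0.0247
time: 10.32
ee_pos: [0.5768, 0.0876, 0.0606]
eef_rot: [0.987, -0.161, 0.0, -0.0]
ft_force: [-0.5, 1.0, 0.3]
width: 0.0248
t 10.32 F [-0.5  1.   0.3] w 0.0248 pos [0.5768 0.0876 0.0606]
mm [ 0.2  2.2 -0.4] deg [-0.  -0.   0.1] units [ 0.004  0.056 -0.01 ] [-0.0003 -0.0001  0.001 ]
```

View pics/h_scene.png

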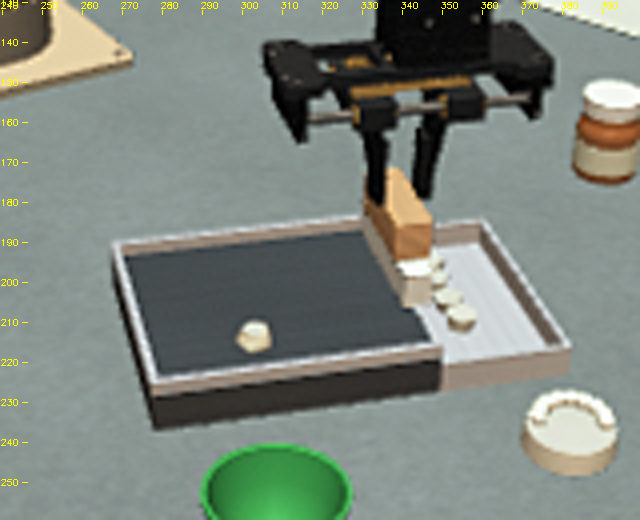

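View pics/h_wrist.png

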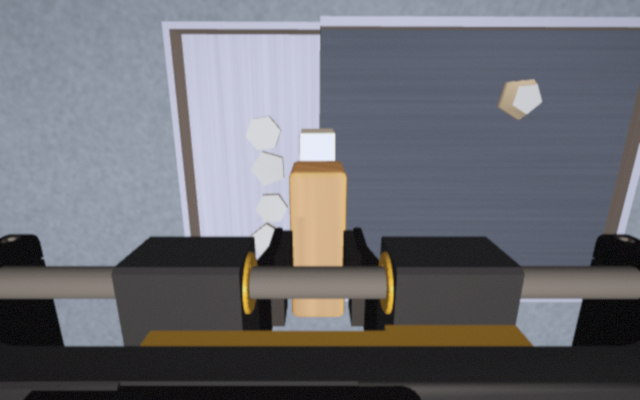

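Four chips lie in the tray. I'm lifting and going back for the last one, at board (46, -25).

```bash
python3 -m inch '[[0,0,-0.6,0,0,0],[0,0,-0.8,0,0,0],[0.25,0.6,0,0,0,0],[0.25,0.9,0,0,0,0],[0.25,0.9,0,0,0,0]]'
python3 -m inch '[[0.25,0.9,0,0,0,0],[0.3,0.9,0,0,0,0],[0,0.33,0,0,0,0],[0,0,0,0,0,0],[0,0,0,0,0,0]]'
python3 - <<'E'
from h import *
x,y=b2w(.026,-.079)
to(x,y,.061,-18.6,1)
E
```

```text
time: 11.1
ee_pos: [0.5743, -0.0151, 0.1163]
eef_rot: [0.987, -0.161, -0.0, 0.0]
ft_force: [-0.1, 0.7, -1.1]
width: 0.0249
time: 11.72
ee_pos: [0.5686, -0.0996, 0.1165]
eef_rot: [0.987, -0.16, -0.0, -0.0]
ft_force: [0.5, -0.1, -2.2]
width: 0.025
t 11.72 F [ 0.5 -0.1 -2.2] w 0.025 pos [ 0.5686 -0.0996  0.1165]
mm [ 1.3  1.3 55.5] deg [-0.   0.   0.2] units [0.032 0.032 1.388] [-0.0003  0.0001  0.0016]
```

```bash
python3 -m inch '[[0.02,0.02,0.3,0,0,0],[0,0,0.4,0,0,0],[0,0,0.35,0,0,0],[0,0,0.2,0,0,0],[0,0,0.07,0,0,0]]'
python3 -m inch '[[0,0,0.02,0,0,0],[0,0,0,0,0,0]]'
python3 - <<'E'
from h import *
x,y=b2w(.026,-.079)
to(x,y,.061,-18.6,1)
c=grab("side","sd7"); crop(c,230,140,400,275,4,"pics/i_side.png")
E
```

```text
time: 12.35
ee_pos: [0.5688, -0.1021, 0.063]
eef_rot: [0.987, -0.161, -0.0, -0.0]
ft_force: [1.0, -0.5, -2.4]
width: 0.0247
time: 12.6
ee_pos: [0.5694, -0.1023, 0.0634]
eef_rot: [0.987, -0.161, 0.0, 0.0]
ft_force: [-0.1, 0.2, -2.0]
width: 0.025
t 12.6 F [-0.1  0.2 -2. ] w 0.025 pos [ 0.5694 -0.1023  0.0634]
mm [-0.3 -1.1  2.4] deg [-0.  -0.   0.1] units [-0.007 -0.026  0.059] [-0.     -0.0004  0.0008]
```

View pics/i_side.png

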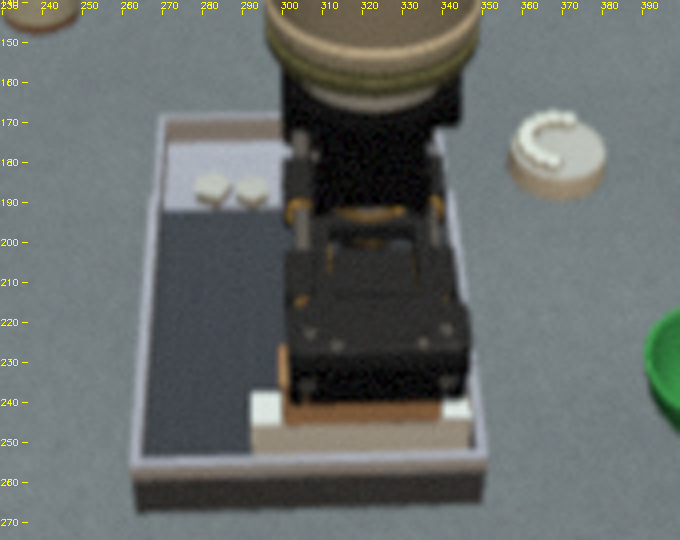

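```bash
python3 -m inch '[[0,0,0.06,0,0,0],[0,-0.15,0,0,0,0],[0,-0.25,0,0,0,0],[0,-0.25,0,0,0,0],[0,-0.25,0,0,0,0]]'
python3 -m inch '[[0,-0.25,0,0,0,0],[0,-0.25,0,0,0,0],[0,-0.25,0,0,0,0],[0,-0.25,0,0,0,0],[0,-0.25,0,0,0,0]]'
python3 -m inch '[[0,-0.25,0,0,0,0],[0,-0.25,0,0,0,0],[0,-0.25,0,0,0,0],[0,-0.25,0,0,0,0]]'
python3 - <<'E'
from h import *
x,y=b2w(.026,.1)
to(x,y,.061,-18.6,1)
c=grab("scene","sc8"); crop(c,240,130,400,260,4,"pics/j_scene.png")
c=grab("wrist","w8"); cv2.imwrite("pics/j_wrist.png",c["img"][:,:,::-1])
E
```

```text
time: 13.28
ee_pos: [0.5808, -0.067, 0.0606]
eef_rot: [0.987, -0.16, 0.0, -0.0]
ft_force: [-0.7, 0.4, -1.2]
width: 0.0249
time: 13.9
ee_pos: [0.5966, -0.0202, 0.0606]
eef_rot: [0.987, -0.161, 0.0, 0.0]
ft_force: [-1.4, -1.1, 1.0]
width: 0.0252
time: 14.4
ee_pos: [0.6093, 0.0178, 0.0606]
eef_rot: [0.987, -0.161, 0.0, 0.0]
ft_force: [-1.4, -0.6, 1.0]
width: 0.0248
t 14.4 F [-1.4 -0.6  1. ] w 0.0248 pos [0.6093 0.0178 0.0606]
mm [  0.2 -53.6  -0.4] deg [ 0.  -0.   0.1] units [ 0.006 -1.339 -0.01 ] [ 0.0001 -0.0001  0.0007]
```

View pics/j_scene.png

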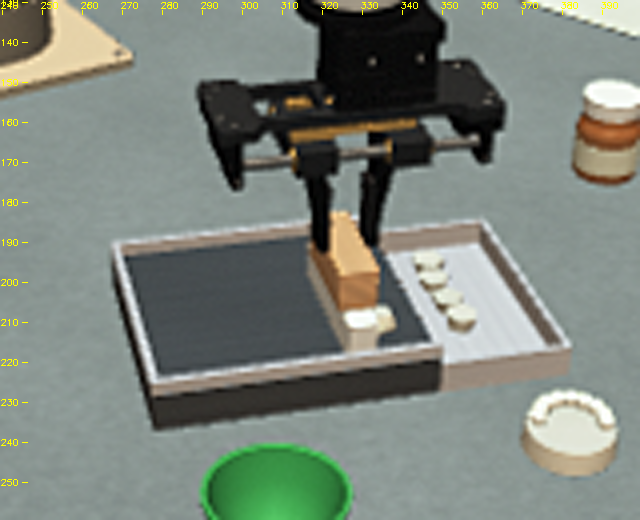

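View pics/j_wrist.png

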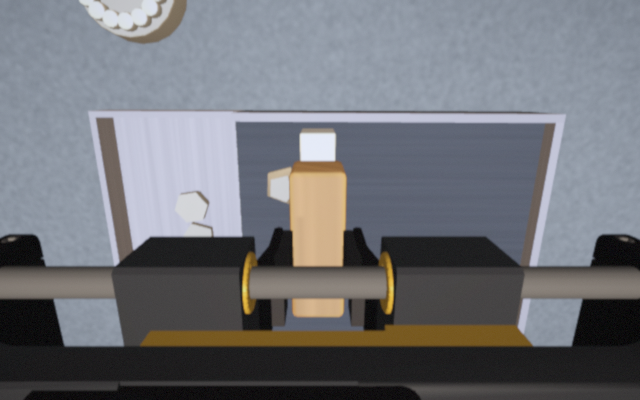

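```bash
python3 -m inch '[[0,-0.25,0,0,0,0],[0,-0.22,0,0,0,0],[0,-0.22,0,0,0,0],[0,-0.22,0,0,0,0],[0,-0.22,0,0,0,0]]'
python3 -m inch '[[0,-0.22,0,0,0,0],[0,0,0,0,0,0],[0,0,0,0,0,0]]'
python3 - <<'E'
from h import *
x,y=b2w(.026,.1)
to(x,y,.061,-18.6,1)
c=grab("scene","sc9"); crop(c,240,130,400,260,4,"pics/k_scene.png")
c=grab("wrist","w9"); cv2.imwrite("pics/k_wrist.png",c["img"][:,:,::-1])
E
```

```text
time: 15.12
ee_pos: [0.6237, 0.0606, 0.0606]
eef_rot: [0.987, -0.161, 0.0, 0.0]
ft_force: [-0.3, -2.2, 3.6]
width: 0.0253
time: 15.5
ee_pos: [0.6272, 0.0709, 0.062]
eef_rot: [0.987, -0.16, 0.001, -0.001]
ft_force: [-1.2, 2.3, 10.1]
width: 0.0037
t 15.5 F [-1.2  2.3 10.1] w 0.0037 pos [0.6272 0.0709 0.062 ]
mm [0.2 2.5 0.9] deg [-0.2 -0.1  0.2] units [0.004 0.063 0.024] [-0.0015 -0.0008  0.0015]
```

View pics/k_scene.png

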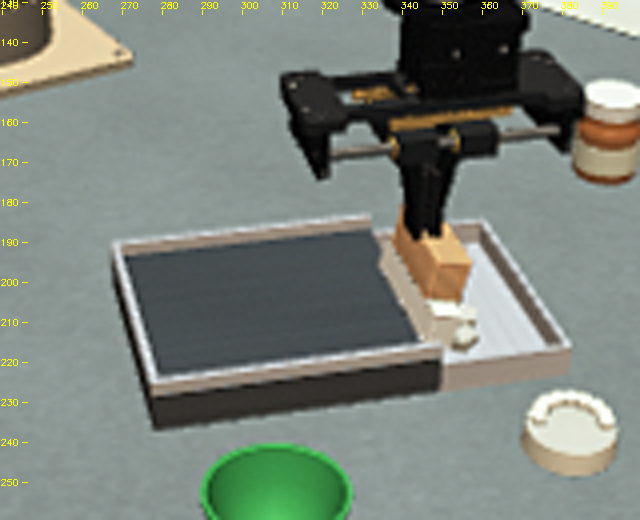

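View pics/k_wrist.png

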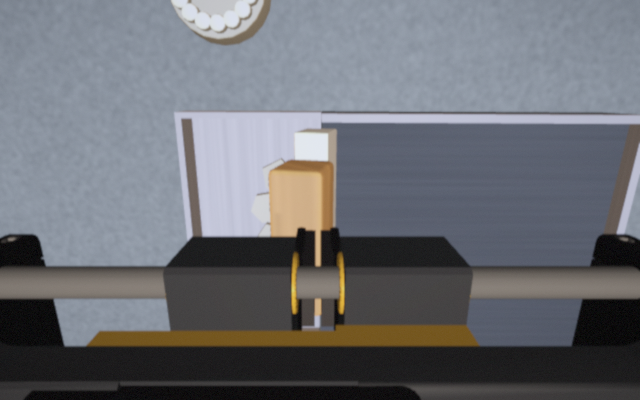

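The scraper slipped out of the fingers at the edge: the opening reads 0.0037 and Fz is 10 N. I need to see exactly how it lies before moving.

Run:
```python
from h import *
np.set_printoptions(precision=1,suppress=True)
a=load("sc9");crop(a,320,160,390,230,10,"pics/l_scene.png")
w=load("w9");crop(w,220,100,360,240,5,"pics/l_wrist.png")
b=grab("side","sd9");crop(b,250,130,400,230,5,"pics/l_side.png")
t=np.radians(BY);M=np.array([[np.cos(t),np.sin(t)],[-np.sin(t),np.cos(t)]])
for n,c in(("sc",a),("w",w)):
    P=cloud(c);loc=np.dstack([((P[...,:2]-BO)@M.T)*1000,P[...,2]*1000])
    I=c["img"].astype(int); wood=(I[...,0]>120)&(I[...,0]-I[...,2]>50)&(loc[...,2]>20)&(loc[...,2]<90)&(abs(loc[...,0])<100)&(abs(loc[...,1]-110)<60)
    q=loc[wood]; print(n,len(q),np.percentile(q,[1,50,99],axis=0)); np.save(f"wood_{n}.npy",q)
for p in [(275,165),(300,165),(325,165),(275,200),(300,200),(315,133),(325,145),(300,145),(275,175),(260,208),(265,230),(330,200)]:
    P=cloud(w)[p[1],p[0]]; print(p,M@(P[:2]-BO)*1000,P[2]*1000)
```

```text
sc 223 [[-13.1  90.6  57.2]
 [ 54.8  97.5  76. ]
 [ 68.4 122.4  89.8]]
w 1795 [[ 29.8  93.9  64.5]
 [ 54.9 113.6  86.5]
 [ 64.8 126.4  90. ]]
(275, 165) [ 52.9 132.2] 16.8311983773978
(300, 165) [ 64.3 111.7] 74.53125527261855
(325, 165) [64.3 98.4] 74.23041329927244
(275, 200) [ 49.1 123.7] 88.23591961268119
(300, 200) [ 50.1 110.9] 91.35851201891192
(315, 133) [ 79.4 103.9] 58.32356853793533
(325, 145) [73.  98.3] 60.419504531919884
(300, 145) [ 72.4 112.5] 57.03011972861077
(275, 175) [ 62.  123.2] 88.54539057519065
(260, 208) [ 21.6 143.8] 17.732009981070775
(265, 230) [  4.6 140.9] 17.425839979280962
(330, 200) [44.4 95.5] 72.50244652573224
```

View pics/l_scene.png

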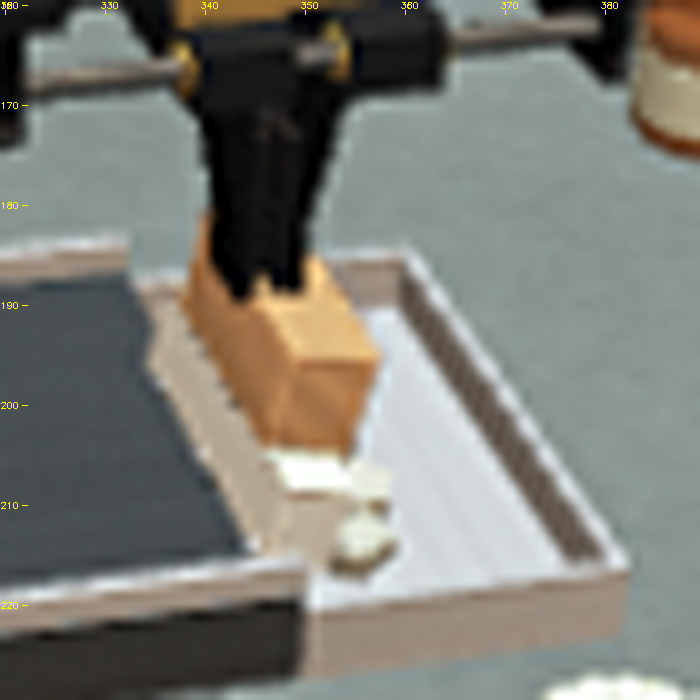

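View pics/l_wrist.png

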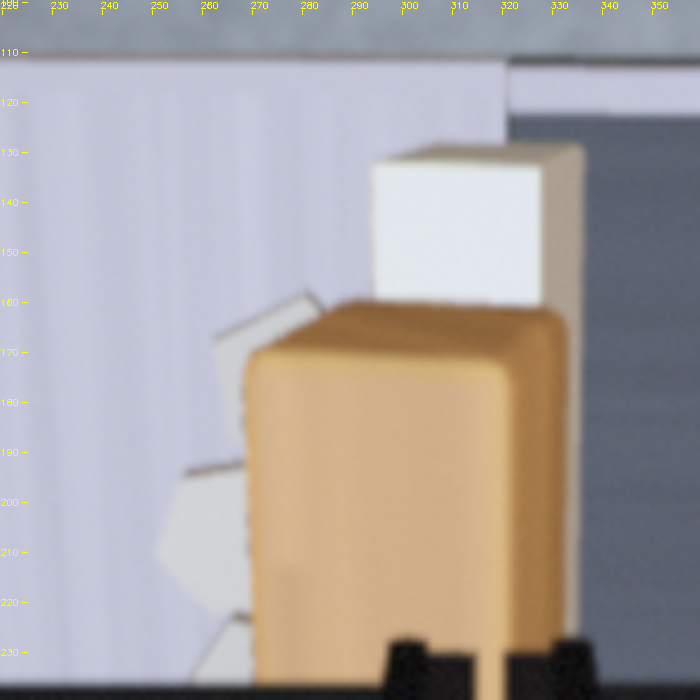

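View pics/l_side.png

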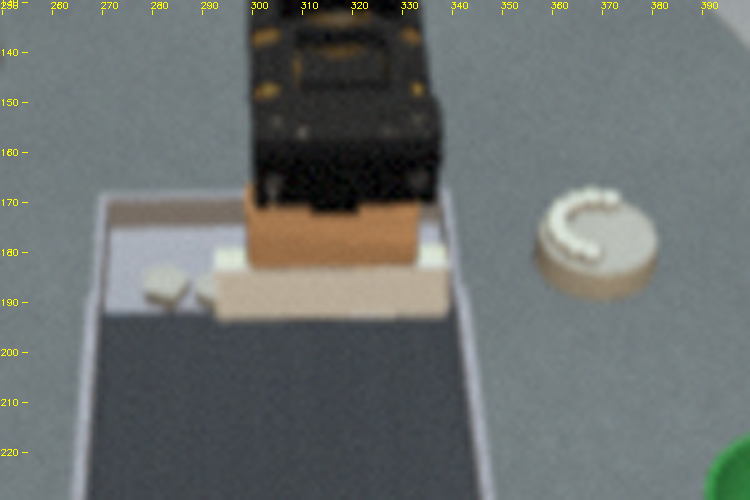

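```bash
cat > look.py <<'E'
from h import *
import sys
np.set_printoptions(precision=1,suppress=True)
tag=sys.argv[1]
s=read_state();print("t",round(s["time"],2),"F",s["ft_force"],"T",s["torque"],"w",round(s["width"]*1000,1),"z",s["ee_pos"][2]*1000)
t=np.radians(BY);M=np.array([[np.cos(t),np.sin(t)],[-np.sin(t),np.cos(t)]])
print("tcp board",M@(s["ee_pos"][:2]-BO)*1000)
a=grab("scene","x_sc");w=grab("wrist","x_w")
A=cv2.resize(a["img"][160:235,270:390,::-1],(800,500),interpolation=cv2.INTER_CUBIC)
B=cv2.resize(w["img"][80:330,150:450,::-1],(600,500),interpolation=cv2.INTER_CUBIC)
cv2.imwrite(f"pics/{tag}.png",cv2.resize(np.vstack([A[:,:600] if 0 else cv2.resize(A,(480,300)),cv2.resize(B,(480,300)) if 0 else cv2.resize(B,(480,400))]),(480,600)))
P=cloud(w);loc=np.dstack([((P[...,:2]-BO)@M.T)*1000,P[...,2]*1000])
I=w["img"].astype(int)
wood=(I[...,0]-I[...,2]>40)&(I[...,0]>130)&(np.mgrid[:400,:640][0]<240)&(loc[...,2]>20)&(loc[...,2]<130)
q=loc[wood]
if len(q)>50:
    print("wood",len(q),np.percentile(q,[1,50,99],axis=0).round(1).tolist())
    top=q[q[:,2]>np.percentile(q[:,2],60)]
    c,_,_,_=np.linalg.lstsq(np.c_[top,][:,:2]-top[:,:2].mean(0) if 0 else np.c_[top[:,:2],np.ones(len(top))],top[:,2],rcond=None); print("top slope x,y deg",np.degrees(np.arctan(c[:2])))
E
python3 look.py m0
```

```text
t 15.65 F [-1.5  2.1 13.5] T [ 0.6  0.5 -0. ] w 1.2 z 62.33468526964024
tcp board [ 26.  102.3]
wood 4502 [[30.5, 94.1, 65.0], [50.9, 111.0, 90.5], [64.8, 126.6, 94.9]]
top slope x,y deg [-1.  -7.8]
```

View pics/m0.png

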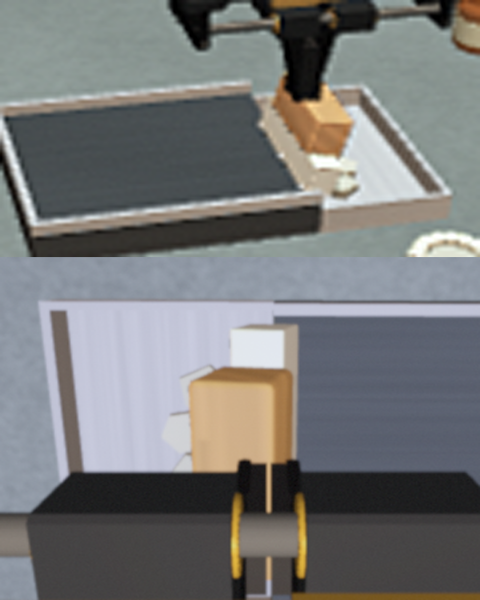

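The fingers are embedded at the handle top, pressing it onto the board edge with 13 N. I'll try drawing it back over the board in a small step.

```bash
python3 -m inch '[[0,0.15,0,0,0,0]]'
python3 look.py m1
```

```text
time: 15.88
ee_pos: [0.6261, 0.065, 0.0629]
eef_rot: [0.987, -0.16, 0.002, -0.001]
ft_force: [-0.7, -1.3, 10.5]
width: 0.0006
t 15.88 F [-0.7 -1.3 10.5] T [-0.1  0.4 -0. ] w 0.6 z 62.866770836163575
tcp board [26.7 96.5]
wood 3872 [[32.7, 90.0, 67.0], [52.2, 104.1, 92.7], [64.8, 117.4, 94.7]]
top slope x,y deg [-0.1 -1.3]
```

View pics/m1.png

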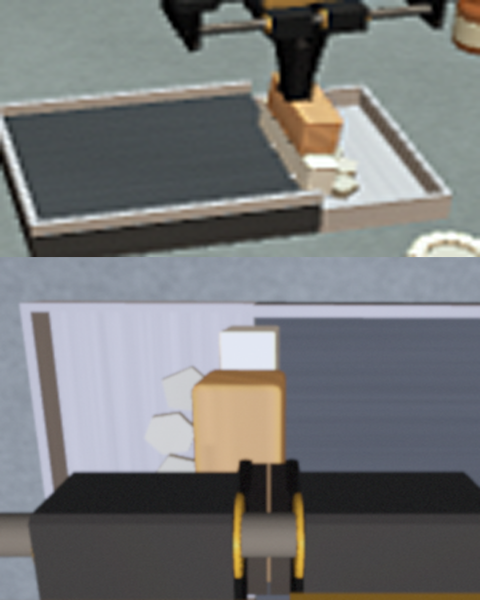

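That works: the scraper came back with the fingers and straightened (slope -1.3°, middle at y≈104). Continuing.

```bash
python3 -m inch '[[0,0.15,0,0,0,0],[0,0.15,0,0,0,0]]'
python3 look.py m2
```

```text
time: 16.23
ee_pos: [0.6218, 0.0524, 0.0621]
eef_rot: [0.987, -0.16, 0.001, -0.001]
ft_force: [-0.8, 0.6, 8.9]
width: 0.0005
t 16.23 F [-0.8  0.6  8.9] T [ 0.1  0.1 -0. ] w 0.5 z 62.069524942203614
tcp board [26.6 83.3]
wood 3839 [[33.6, 78.8, 68.5], [52.4, 93.1, 93.5], [64.7, 105.8, 96.0]]
top slope x,y deg [-0.2  2.9]
```

View pics/m2.png

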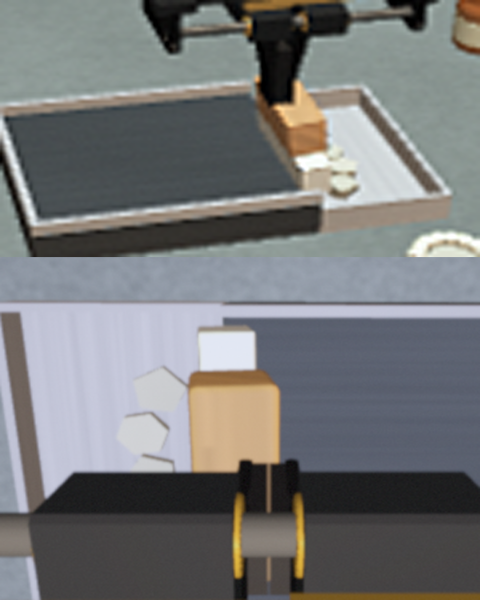

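```bash
python3 -m inch '[[0,0.15,0,0,0,0],[0,0.15,0,0,0,0],[0,0.15,0,0,0,0],[0,0.15,0,0,0,0],[0,0.15,0,0,0,0]]'
python3 look.py m3
```

```text
time: 16.95
ee_pos: [0.6106, 0.0226, 0.0603]
eef_rot: [0.987, -0.161, -0.0, 0.0]
ft_force: [0.7, 0.2, 0.2]
width: 0.0003
t 16.95 F [0.7 0.2 0.2] T [ 0. -0. -0.] w 0.3 z 60.25662223261417
tcp board [25.5 51.5]
wood 4419 [[19.3, 26.8, 40.0], [45.5, 42.9, 59.6], [64.7, 59.7, 61.4]]
top slope x,y deg [-0.6  0.8]
```

View pics/m3.png

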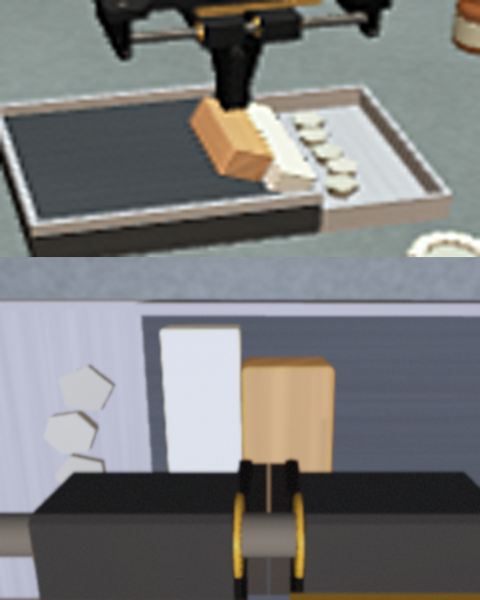

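The scraper toppled backwards when the fingers cleared it. It now lies flat on the board with its handle towards -y, and all five chips are in the tray. I'll retreat upward, open, and look from above before picking it up and standing it up again.

```bash
python3 -m inch '[[0,0,-0.5,0,0,0],[0,0,-0.8,0,0,0],[0,0.3,-0.9,0,0,0],[0,0.5,-0.9,0,0,0],[0,0.3,0,0,0,0]]' 1 20
python3 look.py m4
python3 -c "
from h import *
print(read_state()['joint_positions'].round(2))
c=grab('wrist','w10');cv2.imwrite('pics/n_wrist.png',c['img'][:,:,::-1])
c=grab('scene','sc10');crop(c,260,160,400,265,5,'pics/n_scene.png')"
```

```text
time: 17.68
ee_pos: [0.5988, -0.0191, 0.1893]
eef_rot: [0.987, -0.161, 0.003, -0.0]
ft_force: [0.6, -0.2, 0.1]
width: 0.0427
t 17.68 F [ 0.6 -0.2  0.1] T [0. 0. 0.] w 42.7 z 189.326281212805
tcp board [27.7  8.1]
wood 3208 [[-13.6, 27.4, 43.0], [28.1, 43.9, 61.2], [64.3, 62.2, 64.2]]
top slope x,y deg [ 0.  -3.5]
[ 0.26  0.3  -0.38  1.53  0.11  1.33 -2.02]
```

View pics/n_wrist.png

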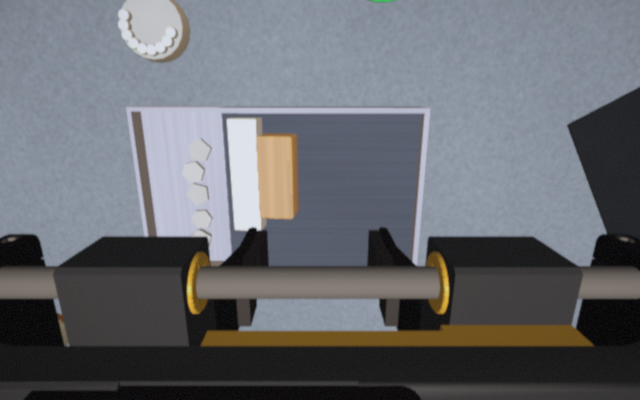

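View pics/n_scene.png

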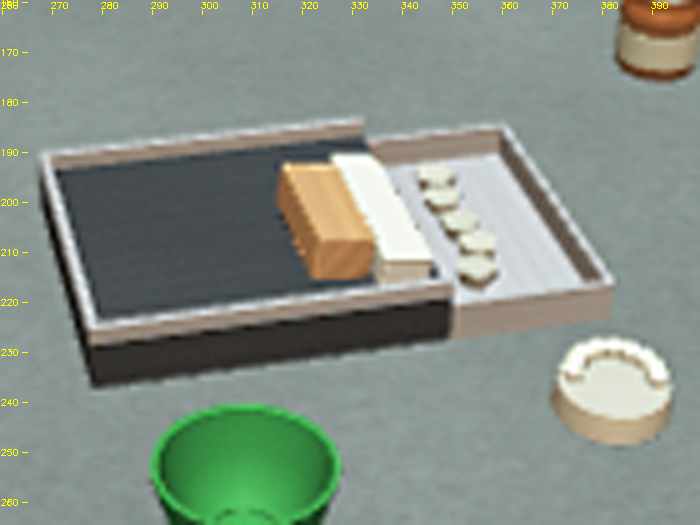

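All five chips lie flat in the tray. The scraper lies on its side at board x≈26 with the handle towards -y. The plan is to pick it up across its 62 mm height, lay it on the pad where there are no rims, regrip there and stand it up. First I measure its outline.

Run:
```python
from h import *
np.set_printoptions(precision=1,suppress=True)
t=np.radians(BY);M=np.array([[np.cos(t),np.sin(t)],[-np.sin(t),np.cos(t)]])
c=load("w10");P=cloud(c);loc=np.dstack([((P[...,:2]-BO)@M.T)*1000,P[...,2]*1000]);I=c["img"].astype(int)
r=np.mgrid[:400,:640][0]
ok=(r<232)&(loc[...,2]>44)&(loc[...,2]<80)&(loc[...,1]<100)&(loc[...,1]>0)
wood=ok&(I[...,0]-I[...,2]>40); blade=ok&~wood&(I.sum(-1)>500)
for n,m in(("wood",wood),("blade",blade),("all",wood|blade)):
    q=loc[m]; print(n,len(q),np.percentile(q,[1,50,99],axis=0).round(1).tolist(),cv2.minAreaRect(q[:,:2].astype(np.float32)))
# chips heights in tray
tr=(r<232)&(loc[...,1]>104)&(loc[...,1]<188)&(abs(loc[...,0])<84)&(loc[...,2]>9)&(loc[...,2]<45)
n,l,st,ce=cv2.connectedComponentsWithStats(tr.astype(np.uint8))
for i in range(1,n):
    if st[i,4]>20: q=loc[l==i];print("tray obj",st[i,4],q.mean(0),q.min(0),q.max(0))
s=read_state();print(M@(s["ee_pos"][:2]-BO)*1000)
x,y=b2w(.026,.058);to(x,y,.10,-18.6,1)
```

```text
wood 3184 [[-13.5, 27.6, 45.7], [27.8, 44.2, 61.2], [64.3, 62.2, 64.3]] ((22.293750762939453, 44.94147491455078), (84.53868103027344, 35.72951889038086), 0.5060037970542908)
blade 3083 [[-28.0, 63.0, 50.4], [29.2, 76.8, 53.2], [78.3, 90.3, 56.3]] ((28.255449295043945, 76.82584381103516), (117.5868148803711, 29.78868865966797), 1.3331856727600098)
all 6267 [[-26.3, 27.9, 47.6], [28.3, 62.0, 55.3], [77.4, 90.0, 63.9]] ((28.663196563720703, 59.305442810058594), (117.5868148803711, 64.83897399902344), 1.3331856727600098)
tray obj 374 [ 44.9 129.6  17.3] [ 33.4 118.3  11.9] [ 56.4 141.2  19.5]
tray obj 715 [ 10.2 136.9  17.7] [-14.  125.6  12.4] [ 32.7 149.8  20.4]
tray obj 320 [-32.2 134.8  16.2] [-47.5 123.7   9.2] [-21.7 146.1  19.1]
[25.3  8.3]
t 17.88 F [ 0.9  0.1 -0.1] w 0.0586 pos [ 0.6 -0.   0.2]
mm [  0.9 -49.7  84.1] deg [0.  0.1 0.1] units [ 0.  -1.2  2.1] [0. 0. 0.]
```

```bash
python3 -m inch '[[0.02,-0.6,0.2,0,0,0],[0,-0.67,0.5,0,0,0],[0,0,0.7,0,0,0],[0,0,0.7,0,0,0],[0,0,0,0,0,0]]' 1 20
python3 -m inch '[[0,0,0,0,0,0]]'
python3 - <<'E'
from h import *
x,y=b2w(.026,.059);to(x,y,.037,-18.6,1)
E
```

```text
time: 18.5
ee_pos: [0.6118, 0.03, 0.0977]
eef_rot: [0.987, -0.16, -0.003, 0.0]
ft_force: [-0.7, -0.3, 0.1]
width: 0.0869
time: 18.62
ee_pos: [0.6142, 0.0298, 0.1013]
eef_rot: [0.987, -0.16, 0.0, -0.0]
ft_force: [-0.7, 0.2, 0.3]
width: 0.0871
t 18.62 F [-0.7  0.2  0.3] w 0.0871 pos [0.6142 0.0298 0.1013]
mm [-0.7  0.5 64.3] deg [-0.  -0.   0.1] units [-0.017  0.011  1.608] [-0.0002 -0.0002  0.0011]
```

```bash
python3 -m inch '[[0,0.01,0.4,0,0,0],[0,0,0.5,0,0,0],[0,0,0.4,0,0,0],[0,0,0.25,0,0,0],[0,0,0,0,0,0]]'
python3 -m inch '[[0,0,0.05,0,0,0],[0,0,0,0,0,0],[0,0,0,0,0,0],[0,0,0,0,0,0],[0,0,0,0,0,0]]' -1 20
python3 -m inch '[[0,0,-0.2,0,0,0],[0,0,-0.4,0,0,0],[0,0,-0.6,0,0,0],[0,0,0,0,0,0]]'
python3 look.py o1
```

```text
time: 19.25
ee_pos: [0.6132, 0.0288, 0.0375]
eef_rot: [0.987, -0.161, -0.001, 0.0]
ft_force: [0.4, -0.1, 0.6]
width: 0.0872
time: 19.88
ee_pos: [0.6138, 0.0288, 0.0366]
eef_rot: [0.987, -0.161, 0.0, 0.0]
ft_force: [0.4, -0.6, -0.0]
width: 0.0451
time: 20.38
ee_pos: [0.6155, 0.029, 0.0877]
eef_rot: [0.987, -0.161, 0.002, -0.0]
ft_force: [1.1, 0.3, -0.6]
width: 0.0056
t 20.38 F [ 1.1  0.3 -0.6] T [ 0.   0.1 -0. ] w 5.6 z 87.6818123308713
tcp board [28.1 59.1]
wood 4254 [[10.4, 29.8, 43.2], [40.7, 46.1, 61.2], [64.7, 62.8, 64.4]]
top slope x,y deg [-0.7 25.8]
```

View pics/o1.png

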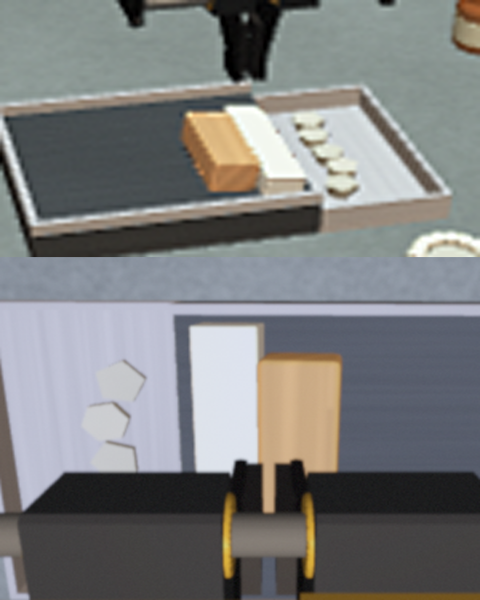

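The fingers closed through the place where the scraper should have stopped them, without touching it. So they are shorter than the stated TCP, and the first grasp must only have held the top of the handle. I'll measure the real fingertip position in the tool frame.

Run:
```python
from h import *
np.set_printoptions(precision=1,suppress=True)
for tag in("w1","w10","x_w"):
    c=load(tag); z=c["depth"];v,u=np.mgrid[:400,:640]
    p=np.stack([(u-c["cx"])/c["fx"]*z,(v-c["cy"])/c["fy"]*z,z],-1); T=np.array(c["tool_from_camera"]); q=(p@T[:3,:3].T+T[:3,3])*1000
    m=(z>0)&(z<.3)&(q[...,2]<40)&(q[...,2]>-120)&(abs(q[...,1])<70)&(abs(q[...,0])<30)
    dark=c["img"].sum(-1)<150
    m&=dark
    print(tag,m.sum(),"z pct",np.percentile(q[m][:,2],[50,90,95,99,99.8]),"max",q[m].max(0),q[m].min(0))
    for p in [(228,240),(228,232),(215,300),(195,320)]: print(p,q[p[1],p[0]])
# scene view of fingers now: height of lowest dark finger points
a=load("x_sc");P=cloud(a);s=read_state();print(s["ee_pos"]*1000)
m=(a["img"].sum(-1)<120)&(np.hypot(P[...,0]-s["ee_pos"][0],P[...,1]-s["ee_pos"][1])<.04)&(P[...,2]>.06)
print(m.sum(),np.percentile(P[m][:,2]*1000,[0,1,5,50]))
crop(a,300,130,380,200,8,"pics/p_sc.png")
```

```text
w1 7657 z pct [-91.3 -44.7 -39.1 -34.4 -32.9] max [ 30.   55.4 -31.4] [ -10.8  -55.3 -120. ]
(228, 240) [  5.7 -43.6 -35.7]
(228, 232) [  9.5 -43.6 -34.8]
(215, 300) [-130.1 -105.8  122.9]
(195, 320) [ -7.  -45.6 -81.1]
w10 4884 z pct [-81.8 -42.5 -37.9 -34.2 -32.7] max [ 22.7  37.3 -31.4] [ -10.4  -37.  -120. ]
(228, 240) [ -87.8 -103.4  179.7]
(228, 232) [ -78.2 -102.9  180.3]
(215, 300) [  14.2  -30.9 -100.5]
(195, 320) [  21.   -29.8 -119.8]
x_w 1632 z pct [-58.4 -39.8 -36.7 -34.  -32.7] max [ 22.8  10.8 -32.3] [  -8.8  -10.4 -119.9]
(228, 240) [  37.7  -23.2 -109.3]
(228, 232) [-32.4 -72.   68.2]
(215, 300) [  30.4  -22.5 -125.7]
(195, 320) [  25.4  -27.4 -125.8]
[614.   28.7  85. ]
988 [119.2 123.5 135.1 242.7]
```

View pics/p_sc.png

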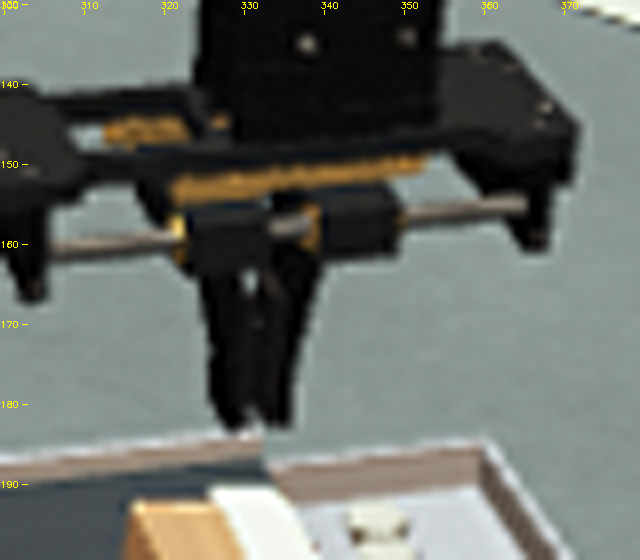

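Both views agree that the real fingertips end about 32 mm behind the reported TCP, so the first grip only held the top 1–2 mm of the handle. From here I allow 32 mm.

New plan:
1. Grip the lying handle by its 80 mm ends, near its top edge, with low force.
2. Lift so the blade swings down.

First I rotate the jaws by 90°.

```bash
python3 -m inch '[[0,0.3,-0.7,0,0,-0.08],[0,0,-0.7,0,0,-0.085],[0,0,-0.5,0,0,-0.085],[0,0,0,0,0,-0.085],[0,0,0,0,0,-0.085]]' 1 20
python3 -m inch '[[0,0,0,0,0,-0.085],[0,0,0,0,0,-0.085],[0,0,0,0,0,-0.085],[0,0,0,0,0,-0.075]]'
python3 - <<'E'
from h import *
x,y=b2w(.0255,.030);to(x,y,.14,71.4,1)
E
```

```text
time: 21.1
ee_pos: [0.6096, 0.0173, 0.16]
eef_rot: [0.961, 0.278, -0.0, -0.0]
ft_force: [0.7, -0.8, 0.3]
width: 0.0443
time: 21.6
ee_pos: [0.6094, 0.0173, 0.1597]
eef_rot: [0.81, 0.586, -0.001, -0.0]
ft_force: [-0.5, -0.1, -0.2]
width: 0.0827
t 21.6 F [-0.5 -0.1 -0.2] w 0.0827 pos [0.6094 0.0173 0.1597]
mm [-16.1  -0.7  19.7] deg [-0.1  0.   0.4] units [-0.402 -0.018  0.492] [-0.0006  0.0002  0.0035]
```

```bash
python3 -m inch '[[-0.4,-0.02,0,0,0,0.003],[0,0,0,0,0,0],[0,0,0,0,0,0]]'
cat > meas.py <<'E'
from h import *
import sys
np.set_printoptions(precision=1,suppress=True)
t=np.radians(BY);M=np.array([[np.cos(t),np.sin(t)],[-np.sin(t),np.cos(t)]])
s=read_state();c=grab("wrist",sys.argv[1]);cv2.imwrite(f"pics/{sys.argv[1]}.png",c["img"][:,:,::-1])
P=cloud(c);loc=np.dstack([((P[...,:2]-BO)@M.T)*1000,P[...,2]*1000]);I=c["img"].astype(int)
r=np.mgrid[:400,:640][0]
ok=(loc[...,2]>50)&(loc[...,2]<68)&(loc[...,1]<105)&(loc[...,1]>-20)&(abs(loc[...,0])<95)
wood=ok&(I[...,0]-I[...,2]>40)&(loc[...,2]>56); blade=ok&(I[...,0]-I[...,2]<40)&(I.sum(-1)>500)
for n,m in(("wood",wood),("blade",blade)):
    q=loc[m]; print(n,len(q),np.percentile(q,[.5,50,99.5],axis=0).round(1).tolist(),cv2.minAreaRect(q[:,:2].astype(np.float32)))
print("tcp board",M@(s["ee_pos"][:2]-BO)*1000,s["ee_pos"][2]*1000,"t",s["time"],"w",s["width"])
E
python3 meas.py q1
```

```text
time: 21.98
ee_pos: [0.604, 0.0021, 0.1605]
eef_rot: [0.814, 0.581, -0.0, 0.0]
ft_force: [-0.6, -0.7, -0.8]
width: 0.0866
wood 3594 [[-14.5, 30.1, 56.6], [24.5, 47.2, 61.2], [63.8, 63.0, 64.3]] ((24.44971466064453, 46.36619567871094), (33.430110931396484, 79.35619354248047), 89.87725830078125)
blade 4193 [[-29.4, 63.3, 50.1], [24.7, 76.8, 53.0], [79.1, 90.3, 55.9]] ((24.74017333984375, 76.76029205322266), (109.6092300415039, 27.513689041137695), 0.2211199402809143)
tcp board [25.8 29.9] 160.5362215876034 t 21.975 w 0.08663265625976956
```

View pics/q1.png

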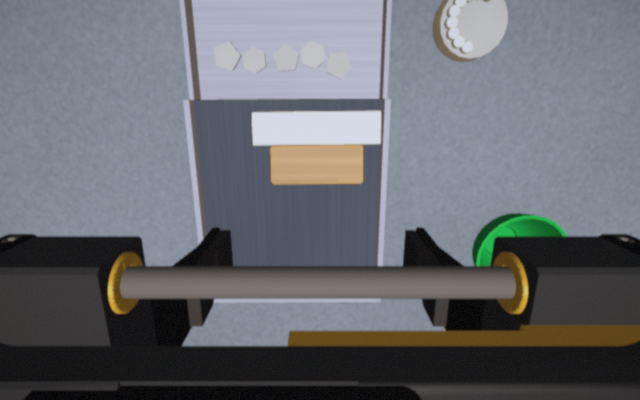

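The scraper is square to the board: handle y 30–63, x middle 24.5. Descending to put the real fingertips at z≈0.042.

```bash
python3 -m inch '[[0.03,-0.03,0.6,0,0,0],[0,0,0.8,0,0,0],[0,0,0.7,0,0,0],[0,0,0.4,0,0,0],[0,0,0,0,0,0]]'
python3 -m inch '[[0,0,0,0,0,0]]'
python3 - <<'E'
from h import *
x,y=b2w(.0245,.031);to(x,y,.010,71.4,1)
E
```

```text
time: 22.65
ee_pos: [0.6028, 0.0042, 0.0598]
eef_rot: [0.813, 0.582, -0.001, -0.001]
ft_force: [-0.9, 0.3, -0.0]
width: 0.0871
time: 22.78
ee_pos: [0.6042, 0.0042, 0.0617]
eef_rot: [0.813, 0.582, 0.001, 0.0]
ft_force: [-0.0, -0.1, 0.2]
width: 0.0871
t 22.77 F [-0.  -0.1  0.2] w 0.0871 pos [0.6042 0.0042 0.0617]
mm [-1.  -0.9 51.7] deg [ 0.1 -0.  -0.3] units [-0.025 -0.022  1.294] [ 0.0008 -0.0003 -0.0022]
```

```bash
python3 -m inch '[[-0.02,-0.025,0.25,0,0,-0.002],[0,0,0.25,0,0,0],[0,0,0,0,0,0],[0,0,0,0,0,0]]'
python3 - <<'E'
from h import *
x,y=b2w(.0245,.031);to(x,y,.010,71.4,1)
c=grab("scene","sc11");crop(c,270,140,380,240,6,"pics/r_sc.png")
E
python3 meas.py r1
```

```text
time: 23.28
ee_pos: [0.6022, 0.0036, 0.0406]
eef_rot: [0.812, 0.583, -0.0, -0.0]
ft_force: [-0.1, -0.9, -0.6]
width: 0.0874
t 23.27 F [-0.1 -0.9 -0.6] w 0.0874 pos [0.6022 0.0036 0.0406]
mm [ 0.3  0.9 30.6] deg [-0. -0. -0.] units [0.007 0.022 0.764] [-0.     -0.     -0.0002]
wood 9375 [[-14.2, 30.4, 56.5], [25.0, 47.5, 61.0], [64.0, 63.1, 64.1]] ((24.87448501586914, 46.576229095458984), (33.51723098754883, 80.03971862792969), 89.89883422851562)
blade 11017 [[-29.3, 63.3, 50.2], [24.4, 77.2, 52.9], [78.8, 90.4, 55.7]] ((24.824026107788086, 76.68870544433594), (110.06453704833984, 27.647064208984375), 0.0661650076508522)
tcp board [23.7 30.8] 40.74143540061487 t 23.325 w 0.08722887927574936
```

View pics/r_sc.png

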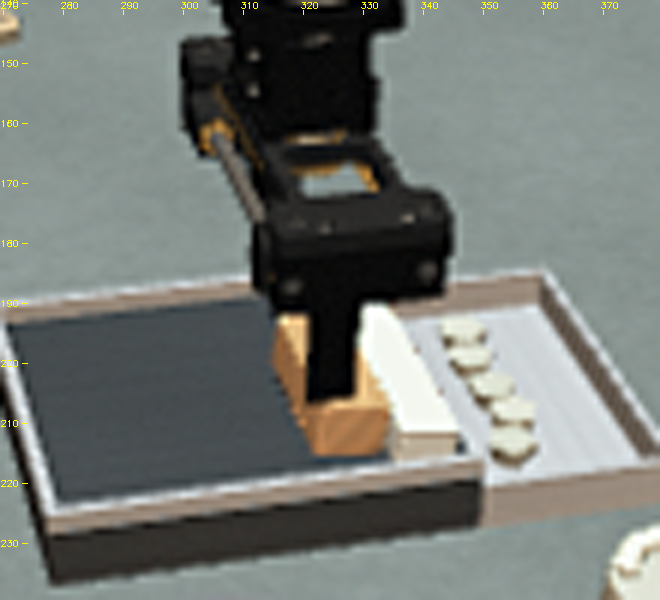

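View pics/r1.png

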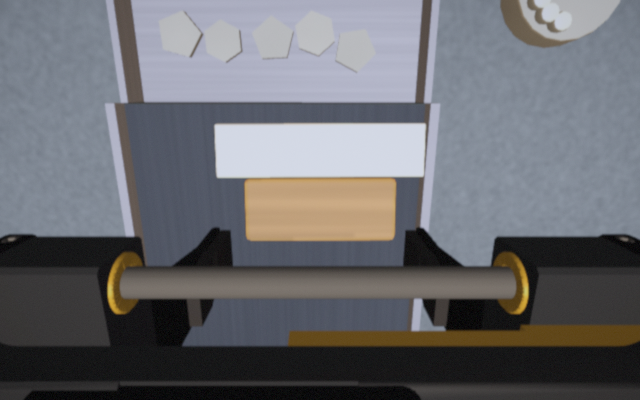

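```bash
python3 -m inch '[[0,0.025,0.15,0,0,0],[0,0,0.2,0,0,0],[0,0,0,0,0,0]]'
python3 -m inch '[[0,0,0.2,0,0,0],[0,0,0.2,0,0,0],[0,0,0,0,0,0],[0,0,0,0,0,0]]'
python3 - <<'E'
from h import *
x,y=b2w(.0248,.031);to(x,y,.010,71.4,1)
E
```

```text
time: 23.75
ee_pos: [0.6024, 0.0032, 0.0255]
eef_rot: [0.812, 0.583, -0.001, -0.0]
ft_force: [0.0, -0.5, -0.9]
width: 0.087
time: 24.25
ee_pos: [0.6032, 0.0033, 0.0106]
eef_rot: [0.812, 0.583, 0.0, 0.0]
ft_force: [0.2, -0.2, 0.1]
width: 0.0872
t 24.25 F [ 0.2 -0.2  0.1] w 0.0872 pos [0.6032 0.0033 0.0106]
mm [0.2 0.1 0.6] deg [ 0. -0. -0.] units [0.006 0.004 0.016] [ 0.0001 -0.     -0.0001]
```

```bash
python3 -m inch '[[0,0,0,0,0,0],[0,0,0,0,0,0],[0,0,0,0,0,0]]' -1 8
python3 -m inch '[[0,0,-0.2,0,0,0],[0,0,-0.2,0,0,0],[0,0,0,0,0,0]]'
python3 look.py s1
```

```text
time: 24.62
ee_pos: [0.6033, 0.0032, 0.0108]
eef_rot: [0.812, 0.583, 0.0, 0.0]
ft_force: [-0.5, 0.3, 0.7]
width: 0.0801
time: 25.0
ee_pos: [0.6037, 0.0032, 0.0275]
eef_rot: [0.812, 0.583, 0.001, 0.001]
ft_force: [0.5, 1.1, -0.8]
width: 0.0799
t 25.0 F [ 0.5  1.1 -0.8] T [-0.1 -0.   0. ] w 79.9 z 27.539606475239474
tcp board [25.2 30.9]
wood 8354 [[-13.8, 43.4, 72.2], [24.6, 53.7, 76.3], [63.2, 63.1, 78.5]]
top slope x,y deg [ 0.  -3.5]
```

View pics/s1.png

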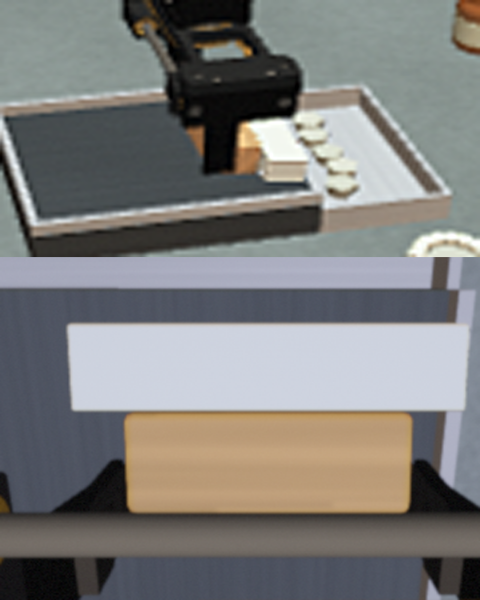

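It's gripped by the ends (80 mm) and lifting level. I'm reducing the grip to 3 N so the blade can swing down.

```bash
python3 -m inch '[[0,0,-0.15,0,0,0],[0,0,0,0,0,0],[0,0,0,0,0,0]]' -1 3
python3 look.py s2
```

```text
time: 25.48
ee_pos: [0.6033, 0.003, 0.0328]
eef_rot: [0.812, 0.583, 0.0, 0.0]
ft_force: [-0.6, -1.8, 1.7]
width: 0.0801
t 25.48 F [-0.6 -1.8  1.7] T [-0.3 -0.  -0. ] w 80.1 z 32.771144562140876
tcp board [24.9 30.5]
wood 8870 [[-13.8, 41.8, 65.9], [25.1, 51.7, 74.0], [63.4, 62.1, 80.8]]
top slope x,y deg [ -0.  -29.5]
```

View pics/s2.png

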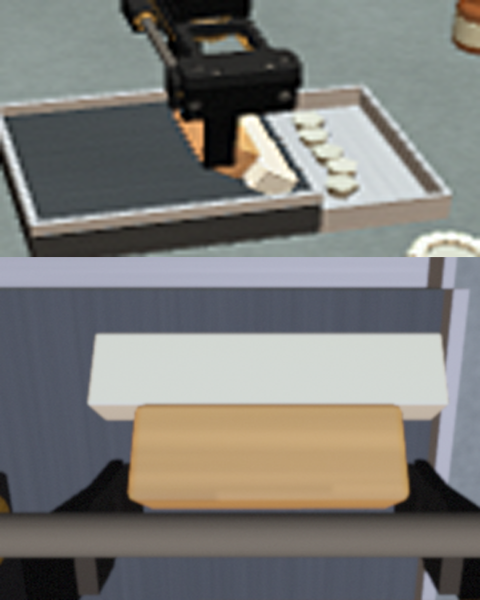

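It's swinging: 30° already. I keep lifting.

```bash
python3 -m inch '[[0,0,-0.2,0,0,0],[0,0,-0.2,0,0,0],[0,0,-0.2,0,0,0],[0,0,-0.2,0,0,0],[0,0,0,0,0,0]]'
python3 -m inch '[[0,0,0,0,0,0],[0,0,0,0,0,0]]'
python3 look.py s3
```

```text
time: 26.2
ee_pos: [0.6036, 0.0033, 0.0654]
eef_rot: [0.812, 0.583, 0.001, 0.0]
ft_force: [-0.1, 0.6, -1.0]
width: 0.0798
time: 26.45
ee_pos: [0.6028, 0.0032, 0.0642]
eef_rot: [0.812, 0.583, -0.0, -0.0]
ft_force: [0.4, -0.6, -0.8]
width: 0.0799
t 26.45 F [ 0.4 -0.6 -0.8] T [-0.1 -0.1  0. ] w 79.9 z 64.17783706859223
tcp board [24.4 30.6]
wood 8311 [[-14.2, 41.6, 87.1], [24.2, 49.6, 100.5], [62.8, 58.7, 111.2]]
top slope x,y deg [ -0.1 -50.3]
```

View pics/s3.png

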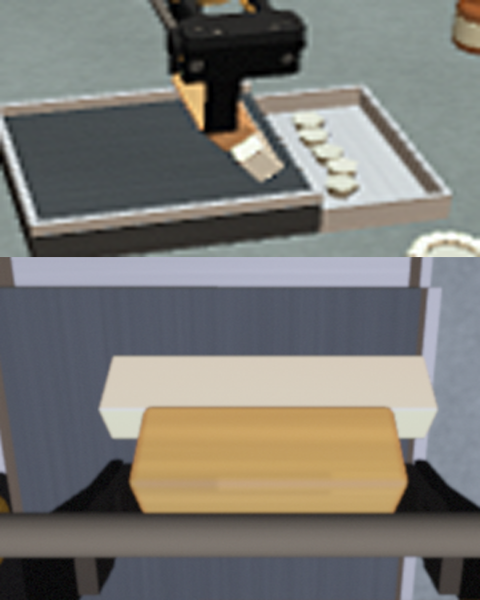

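50° achieved; friction holds the rest. I'll firm up the grip, lift, and turn the tool itself by -40° to bring the scraper upright.

```bash
python3 -m inch '[[0,0,-0.3,0,0,0],[0,0,-0.6,0,0,0],[0,0,-0.8,0,0,0],[0,0,0,0,-0.08,0],[0,0,0,0,-0.08,0]]' -1 15
python3 -m inch '[[0,0,0,0,-0.08,0],[0,0,0,0,-0.09,0],[0,0,0,0,0,0],[0,0,0,0,0,0]]'
python3 look.py s4
python3 -c "
from h import *
b=grab('side','sd12');crop(b,240,100,400,230,4,'pics/s4b.png')
s=read_state();print(s['eef_rot'],s['joint_positions'].round(2))
a=load('x_sc');crop(a,270,100,380,220,5,'pics/s4c.png')"
```

```text
time: 27.18
ee_pos: [0.6041, 0.002, 0.1351]
eef_rot: [0.802, 0.573, -0.136, 0.1]
ft_force: [-0.2, -0.3, -2.9]
width: 0.08
time: 27.68
ee_pos: [0.6036, 0.0032, 0.133]
eef_rot: [0.765, 0.549, -0.274, 0.197]
ft_force: [-0.5, 0.4, -1.1]
width: 0.0796
t 27.68 F [-0.5  0.4 -1.1] T [ 0.9 -0.4  0. ] w 79.6 z 133.04500054191004
tcp board [25.  30.8]
[ 0.76556464  0.54773345 -0.27366879  0.19749492] [-0.08  0.69 -0.48  1.31  0.73  1.77 -0.94]
```

View pics/s4.png

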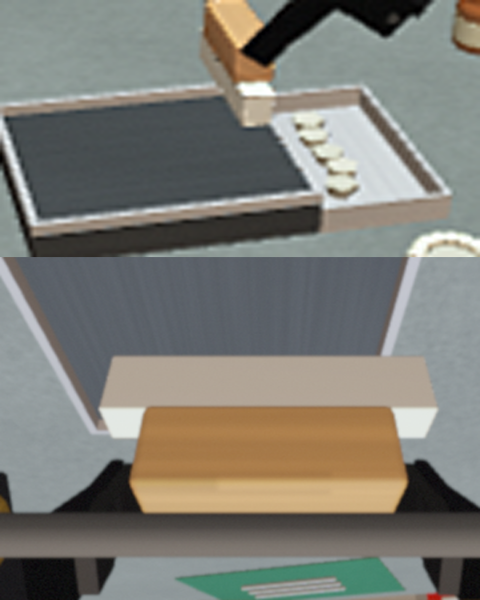

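View pics/s4c.png

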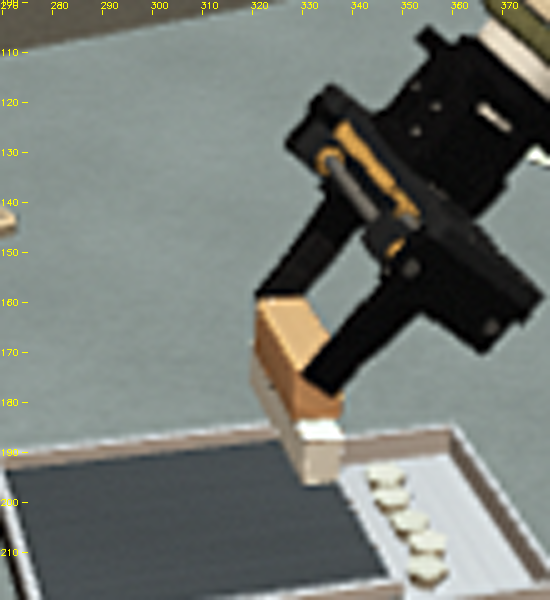

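View pics/s4b.png

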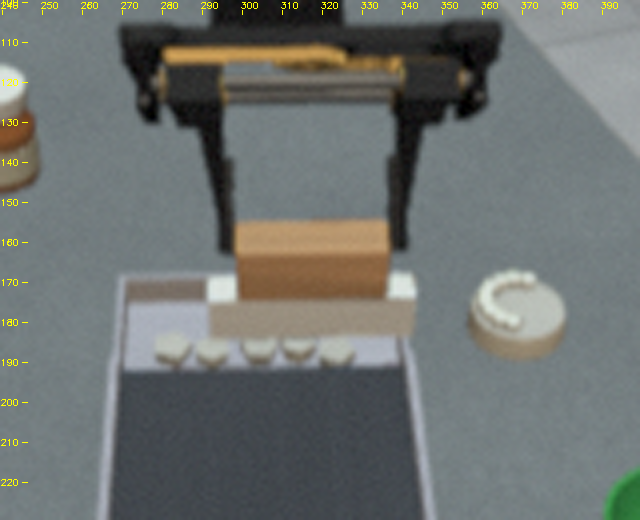

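The scraper is upright in the grip now. I check the tilt from the side and scene clouds and get its position for the pad placement.

```bash
cat > tilt.py <<'E'
from h import *
import sys
np.set_printoptions(precision=1,suppress=True)
t=np.radians(BY);M=np.array([[np.cos(t),np.sin(t)],[-np.sin(t),np.cos(t)]])
def plane(q):
    m=q.mean(0);u,s,v=np.linalg.svd(q-m,full_matrices=False); return m,v[2],s[2]/np.sqrt(len(q))
def run(c,cx,cy,n):
    P=cloud(c);I=c["img"].astype(int);wood=(I[...,0]-I[...,2]>45)&(I[...,0]>90)&(np.hypot(P[...,0]-cx,P[...,1]-cy)<.08)&(P[...,2]>.02)
    # restrict to biggest blob
    k,l,st,_=cv2.connectedComponentsWithStats(wood.astype(np.uint8));b=1+np.argmax(st[1:,4]);wood=l==b
    # split by brightness: top face brighter
    br=I.sum(-1); thr,_=cv2.threshold(br[wood].astype(np.uint16).clip(0,765).astype(np.float32).__truediv__(3).astype(np.uint8),0,255,cv2.THRESH_OTSU)
    for nm,m in(("bright",wood&(br/3>thr+4)),("dark",wood&(br/3<thr-4))):
        q=P[cv2.erode(m.astype(np.uint8),np.ones((3,3)))>0]*1000
        if len(q)<12: continue
        mm,nn,e=plane(q); nb=np.r_[M@nn[:2],nn[2]]; nb*=np.sign(nb[np.argmax(abs(nb))])
        print(n,nm,len(q),"mean",mm,"normal(board)",nb.round(3),"elev",np.degrees(np.arcsin(nb[2])),"rms",e)
    q=P[wood]*1000; print(n,"z range",np.percentile(q[:,2],[1,99]))
cx,cy=float(sys.argv[1]),float(sys.argv[2])
run(grab("side","y_sd"),cx,cy,"side");run(grab("scene","y_sc"),cx,cy,"scene")
E
python3 tilt.py 0.61 0.03
```

```text
side bright 217 mean [611.   19.5 167.5] normal(board) [0. 0. 1.] elev 89.3153861290489 rms 0.8500453121552598
side dark 299 mean [606.1  11.3 149.8] normal(board) [ 0.  1. -0.] elev -1.5828354147779846 rms 1.0448125205684382
side z range [136.1 169. ]
scene bright 61 mean [606.3  21.1 164.8] normal(board) [-0.   0.1  1. ] elev 86.48695243843005 rms 0.8620422249801323
scene dark 63 mean [628.8   4.3 147.6] normal(board) [-0.   0.7  0.7] elev 47.75479235970801 rms 3.5814798173367723
scene z range [131.3 166.4]
```

Upright within about 1.5°. The blade bottom is 28.5 mm below the TCP height, and the scraper middle is about (+5, +17) mm from the TCP. Next, the translation to the pad centre.

```bash
cat >> h.py <<'E'
def tr(x,y,z,rows=1):
    s=read_state(); Rt=R.from_quat(s["eef_rot"]).as_matrix(); d=Rt.T@(np.array([x,y,z])-s["ee_pos"])
    print("t",round(s["time"],2),"F",np.round(s["ft_force"],1),"w",round(s["width"],4),"pos",np.round(s["ee_pos"],4),"q",np.round(s["eef_rot"],3),"joints",s["joint_positions"].round(2))
    print("mm",np.round(d*1000,1),"units/row",np.round(d/.04/rows,3))
E
python3 -c "
from h import *
tr(.472,-.375,.133,10)"
```

```text
t 27.93 F [ 0.5 -0.2 -1.4] w 0.0802 pos [0.6034 0.0019 0.1338] q [ 0.765  0.548 -0.274  0.197] joints [-0.08  0.69 -0.48  1.31  0.73  1.77 -0.94]
mm [-307.6   -3.2  254.4] units/row [-0.769 -0.008  0.636]
```

```bash
python3 -m inch '[[-0.4,0,0.33,0,0,0],[-0.75,0,0.62,0,0,0],[-0.75,0,0.62,0,0,0],[-0.75,0,0.62,0,0,0]]'
python3 -c "
from h import *
tr(.472,-.375,.133,7)"
```

```text
time: 28.42
ee_pos: [0.5586, -0.129, 0.1332]
eef_rot: [0.765, 0.548, -0.274, 0.198]
ft_force: [0.2, 0.6, -0.2]
width: 0.0798
t 28.43 F [ 0.2  0.6 -0.2] w 0.0798 pos [ 0.5586 -0.129   0.1332] q [ 0.765  0.548 -0.274  0.198] joints [ 0.11  0.53 -0.46  1.55  0.75  1.62 -0.83]
mm [-201.    -3.2  166.1] units/row [-0.718 -0.011  0.593]
```

```bash
python3 -m inch '[[-0.72,-0.01,0.59,0,0,0],[-0.72,-0.01,0.59,0,0,0],[-0.72,-0.01,0.59,0,0,0],[-0.72,-0.01,0.59,0,0,0],[-0.72,-0.01,0.59,0,0,0]]'
python3 -m inch '[[-0.7,-0.01,0.59,0,0,0],[-0.4,0,0.35,0,0,0],[0,0,0,0,0,0],[0,0,0,0,0,0]]'
python3 -c "
from h import *
tr(.472,-.375,.045)"
python3 tilt.py .477 -.355
python3 look.py u1
python3 -c "
from h import *
a=load('y_sc');crop(a,120,130,260,270,4,'pics/u_sc.png')"
```

```text
time: 29.05
ee_pos: [0.497, -0.3046, 0.134]
eef_rot: [0.765, 0.548, -0.274, 0.198]
ft_force: [0.3, 0.4, -1.3]
width: 0.0797
time: 29.55
ee_pos: [0.4798, -0.3562, 0.1322]
eef_rot: [0.764, 0.55, -0.274, 0.197]
ft_force: [-0.1, 0.9, -1.0]
width: 0.0798
t 29.55 F [-0.1  0.9 -1. ] w 0.0798 pos [ 0.4798 -0.3562  0.1322] q [ 0.764  0.55  -0.274  0.197] joints [ 0.43  0.37 -0.35  1.76  0.82  1.34 -0.55]
mm [39.8 -1.5 80.2] units/row [ 0.995 -0.037  2.005]
side bright 848 mean [ 486.9 -335.2  165.5] normal(board) [0. 0. 1.] elev 88.74684873011087 rms 0.928436714439234
side dark 386 mean [ 483.9 -347.3  148.3] normal(board) [-0.  1. -0.] elev -1.712033718688089 rms 0.47759659527616066
side z range [134.8 167.8]
scene bright 43 mean [ 476.  -337.5  163.8] normal(board) [-0.   0.1  1. ] elev 86.61556757276489 rms 0.7463915585993243
scene z range [161.9 165.3]
t 29.65 F [-0.8  0.3 -1.2] T [ 0.9 -0.4  0. ] w 80.5 z 132.05356325854842
tcp board [  22.5 -349.1]
wood 1251 [[251.0, -545.8, 20.3], [290.8, -525.2, 33.6], [359.7, -489.6, 52.0]]
top slope x,y deg [-1.8 21. ]
```

View pics/u_sc.png

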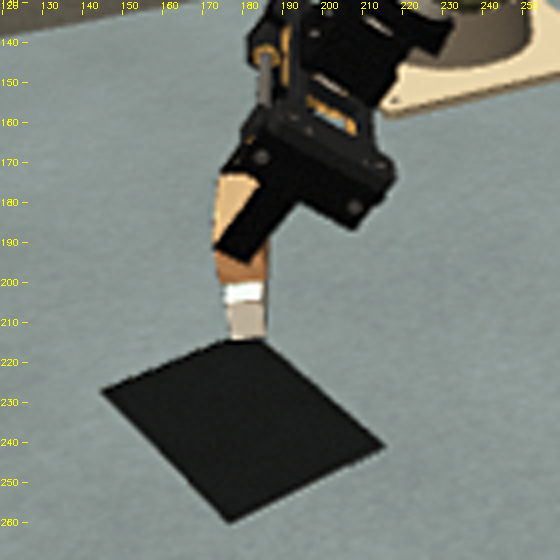

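```bash
python3 -m inch '[[-0.3,-0.01,0.25,0,0,0],[0.25,-0.01,0.4,0,0,0],[0.4,-0.01,0.55,0,0,0],[0.4,0,0.5,0,0,0],[0.25,0,0.3,0,0,0]]'
python3 -m inch '[[0,0,0,0,0,0],[0,0,0,0,0,0]]'
python3 -c "
from h import *
tr(.472,-.375,.0345)"
python3 tilt.py .477 -.357
```

```text
time: 30.38
ee_pos: [0.4702, -0.3762, 0.0427]
eef_rot: [0.764, 0.549, -0.275, 0.196]
ft_force: [-0.6, 0.2, -1.3]
width: 0.0797
time: 30.62
ee_pos: [0.4719, -0.3764, 0.0457]
eef_rot: [0.764, 0.549, -0.275, 0.198]
ft_force: [-0.1, -0.8, -1.3]
width: 0.0799
t 30.62 F [-0.1 -0.8 -1.3] w 0.0799 pos [ 0.4719 -0.3764  0.0457] q [ 0.764  0.549 -0.275  0.198] joints [ 0.44  0.48 -0.31  1.82  0.9   1.21 -0.66]
mm [ 8.2 -0.3  7.8] units/row [ 0.204 -0.009  0.194]
side bright 743 mean [ 480.1 -355.9   79. ] normal(board) [-0.  0.  1.] elev 87.95189422814778 rms 1.013817801101078
side dark 263 mean [ 474.6 -367.    61.8] normal(board) [ 0.  1. -0.] elev -1.81666142446382 rms 0.42696655291053154
side z range [48.7 81.1]
scene bright 25 mean [ 477.4 -361.9   78. ] normal(board) [-0.  -0.1  1. ] elev 83.92159957867773 rms 0.7043682749797445
scene z range [74.6 79.7]
```

```bash
python3 -m inch '[[0.05,0,0.06,0,0,0],[0.06,0,0.07,0,0,0],[0.05,0,0.06,0,0,0],[0,0,0,0,0,0],[0,0,0,0,0,0]]'
python3 -m inch '[[0.02,0,0.024,0,0,0],[0,0,0,0,0,0]]'
python3 -m inch '[[0.02,0,0.024,0,0,0],[0,0,0,0,0,0]]'
```

```text
time: 31.35
ee_pos: [0.4715, -0.3761, 0.0351]
eef_rot: [0.764, 0.549, -0.275, 0.197]
ft_force: [0.2, 0.3, -0.4]
width: 0.08
time: 31.6
ee_pos: [0.4716, -0.3763, 0.0343]
eef_rot: [0.764, 0.549, -0.275, 0.198]
ft_force: [-0.7, 0.9, 3.1]
width: 0.0797
time: 31.85
ee_pos: [0.4713, -0.377, 0.034]
eef_rot: [0.764, 0.548, -0.275, 0.198]
ft_force: [-4.0, 1.2, 9.3]
width: 0.0799
```

Touchdown at TCP z≈0.0345. I ease off slightly and check the tilt before releasing.

```bash
python3 -m inch '[[-0.02,0,-0.024,0,0,0],[0,0,0,0,0,0]]'
python3 tilt.py .477 -.357
python3 -c "
from h import *
a=load('y_sd');crop(a,230,280,400,400,4,'pics/v_sd.png')
a=load('y_sc');crop(a,120,150,260,270,5,'pics/v_sc.png')"
```

```text
time: 32.1
ee_pos: [0.4716, -0.3763, 0.0341]
eef_rot: [0.764, 0.549, -0.275, 0.198]
ft_force: [-1.0, -0.3, 2.9]
width: 0.0798
side bright 729 mean [ 479.1 -355.6   67.5] normal(board) [0. 0. 1.] elev 89.14970011470788 rms 1.0459367924347973
side dark 253 mean [ 474.2 -366.8   50.3] normal(board) [-0.  1. -0.] elev -0.4948605596698723 rms 0.4057593149309693
side z range [37.4 69.8]
scene bright 32 mean [ 473.3 -361.5   65.4] normal(board) [ 0.  -0.1  1. ] elev 82.26618786629413 rms 1.0735139923550543
scene z range [62.5 67.9]
```

View pics/v_sc.png

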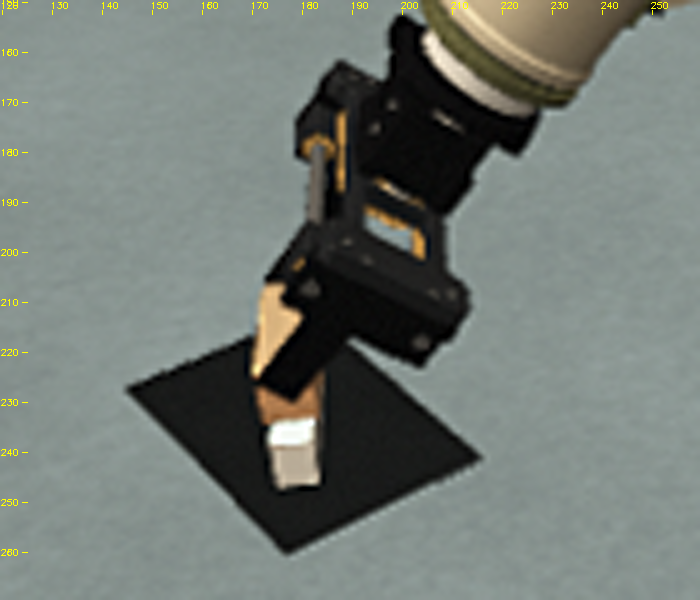

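View pics/v_sd.png

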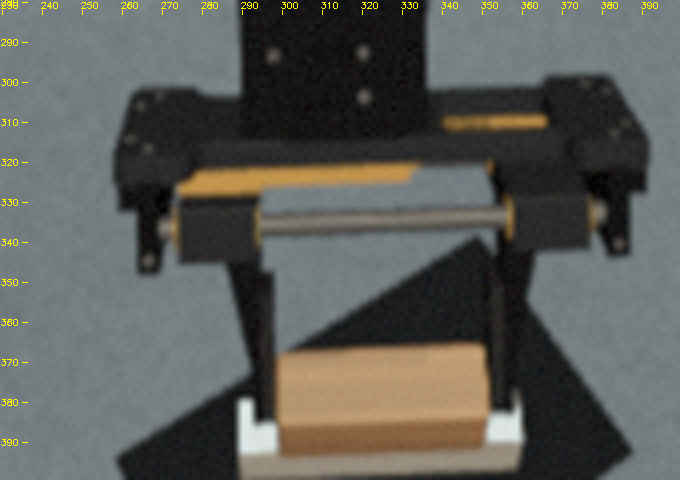

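The scraper stands flat on the pad with its top at z≈0.067. Releasing and retracting along the fingers.

```bash
python3 -m inch '[[0,0,0,0,0,0],[0,0,0,0,0,0],[0,0,0,0,0,0],[0,0,0,0,0,0]]' 1 20
python3 -m inch '[[0,0,-0.15,0,0,0],[0,0,-0.2,0,0,0],[0,0,-0.3,0,0,0],[0,0,-0.5,0,0,0],[0,0,-0.7,0,0,0]]'
python3 -m inch '[[0,0,-0.7,0,0,0],[0,0,-0.5,0,0,0],[0,0,0,0,0,0],[0,0,0,0,0,0]]'
python3 tilt.py .477 -.357
python3 -c "
from h import *
a=load('y_sd');cv2.imwrite('pics/z_sd.png',a['img'][:,:,::-1])
a=load('y_sc');crop(a,130,150,400,280,3,'pics/z_sc.png')"
```

```text
time: 32.7
ee_pos: [0.4715, -0.3761, 0.0338]
eef_rot: [0.764, 0.549, -0.275, 0.197]
ft_force: [-0.1, -0.6, 0.2]
width: 0.0867
time: 33.33
ee_pos: [0.4866, -0.3306, 0.0921]
eef_rot: [0.764, 0.549, -0.275, 0.197]
ft_force: [-0.4, -0.2, -0.1]
width: 0.087
time: 33.83
ee_pos: [0.4956, -0.303, 0.1274]
eef_rot: [0.764, 0.549, -0.275, 0.197]
ft_force: [0.7, -0.2, -1.2]
width: 0.087
side bright 767 mean [ 478.8 -357.2   67.3] normal(board) [ 0. -0.  1.] elev 89.91392164977799 rms 1.0913815549860546
side dark 225 mean [ 473.3 -367.6   49.8] normal(board) [-0.  1.  0.] elev 0.6228743095722034 rms 0.3701059220886121
side z range [37.6 69.5]
scene bright 130 mean [ 482.2 -358.9   65.5] normal(board) [-0. -0.  1.] elev 89.26154360833067 rms 0.9419922075706222
scene dark 57 mean [ 516.3 -371.1   49.9] normal(board) [ 1.   0.  -0.1] elev -7.08233822638577 rms 1.4034183162138036
scene z range [35.3 67.1]
```

View pics/z_sc.png

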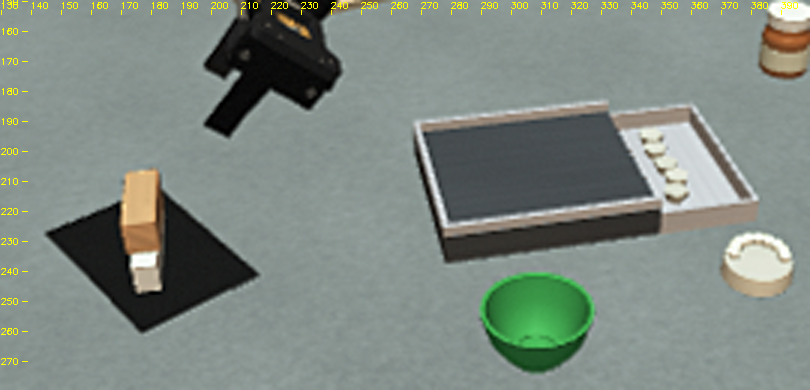

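View pics/z_sd.png

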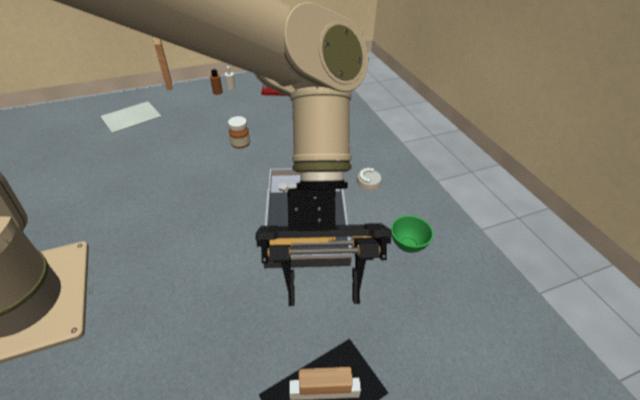

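The scraper stands alone and upright on the pad: middle near (0.479, -0.358), top at about 0.066, so scraper_grip is at about 0.049. All five chips lie in the tray (340–358, 195–215 in the scene view), the bystanders haven't moved, and the gripper is clear. Handing in.

```bash
python3 -c "
from bench import *
print(close_job())"
```

```text
the job is handed in; nothing more can be done
None
```

All five chips are in the catch tray and the scraper stands upright on its pad, released, but I dropped the scraper once along the way. I handed in at about 34 s of the 58 s allowed.

**What went wrong:** at the end of the second sweep, after pushing the fifth chip off, the scraper slipped out of the fingers. The real fingertips end about 32 mm behind the stated TCP, measured in both the wrist and scene views. So my first grip had held only the top 1–2 mm of the handle.

**How I mended it:**
- I dragged the scraper back over the board, where it toppled. A second pick-up attempt closed on air, and that showed the offset.
- I then gripped the handle by its 80 mm ends and let the blade swing down as I lifted.
- I tilted the tool 40° to bring the scraper upright, stood it on the pad and let go.

**Last checks:**
- **Chips:** all five lie flat in the tray, about 18–50 mm beyond the board edge. Their tops are about 17–20 mm above the bench.
- **Scraper:** its tilt measures under 1°, with its middle within about 5 mm of the pad centre. Its top is at 0.065–0.067 m, so the grip point is near 0.049 m. The two fixed cameras disagree by about 2 mm in height, which is within their calibration.
- **Surroundings:** the jar, bowl and cast look unmoved, and nothing touches the gripper.
- **Chip contact:** I saw no sign of the gripper or arm touching a chip, but I had no direct measurement of that.

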